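# Load a reagent cassette and tap its stiff carriage up to the mark

## Robot

A 6-joint arm with a two-finger parallel gripper is mounted at the origin on the work surface. World frame = base frame: x ahead of the robot, y to its left, z up, the work surface at z = 0. Lengths are in m, angles in rad, forces in N, time in s.
With the tool pointing down it reaches from about 0.35 to 0.975 m from the base axis. Payload 4.9 kg.
Tool frame: the origin (TCP) lies at the very end of the fingers, on their centre line; the grasp point (between the pads) lies 19 mm behind it; x points along the fingers, z is the direction in which the jaws open and shut, and the axes are right-handed (so a half turn about x gives the same grasp; the last joint's range is limited). The gripper opens to 85 mm and grips with 20 to 120 N. Pads are 22 mm wide; open, the fingers measure 114 mm over their backs; the gripper's body (76 mm by 85 mm) begins 54 mm behind the grasp point. The pads swing forward as they close: fully open they stand 13 mm farther back than shut.
Start: joints at [-1.283, 0.053, 1.613, -0, 1.476, -0.119], TCP at [0.247, -0.574, 0.231] pointing down, gripper open.
Joint ranges: [-3.01, 3.01], [-1.01, 2.22], [0.06, 2.58], [-1.02, 4.17], [0.09, 2.62], [-3.14, 3.14]. Speed limits (rad/s): [2.57, 2.57, 3.14, 3.14, 3.14, 3.14].

## Interface

Orientations are given as a unit quaternion [w, x, y, z].
In Python, from plant import manip, viewer gives the robot as it stands.
- The arm moves only by the shell command python3 -m inch 'ROWS'. ROWS is JSON, a list of rows, each an object with "fingers": the opening, from -1 (shut) to 1 (fully open), so that 0 is half open; "delta_pos": the shift along the tool's x, y, z in cm, a list of three; "twist": the turn, a rotation vector about the tool's x, y, z in degrees, a list of three. A call has 1 to 5 rows; each row shifts and turns the commanded pose from where the row before left it, along the tool's axes as they then stand; what a row does not reach is not made up. A row lasts 1/8 s, in which the tool goes at most 62.5 mm and 10.7 degrees, less where a joint would pass 70% of its speed; a pose out of reach is approached as far as the arm can. A call is refused whole if a number of a shift passes 6.25 or a number of a turn 10.7, either way. A call with a gripper value outside its range is refused whole. The fingers move at their own pace and stop on an object; the grip force is fixed at half the most. Time passes only in rows, so rows that do not move let the fingers close. It gives the time, the measured TCP pose, the force and the opening at its end, in the units of the state.
- manip.state(): the state, without advancing time (a new reading comes with each control period).
- viewer.grab_frame(name): name is "scene" or "top"; returns a dict with "pixels" (400x640x3 uint8, blue, green, red), "range_z" (400x640 float32, m along the optical axis (not along the pixel's ray), 0 where there is no reading), "K" (3x3 intrinsics, pixels), "k1" (the pictures are not rectified: a ray, as slopes to the right and down, at radius r is drawn at 1 + k1 r^2 times it, then the intrinsics apply), "pose" (4x4, takes a point from camera to world coordinates). Camera axes: x right, y down, z forward; pixel columns grow to the right and rows downward; lengths in m; the calibration is good to about 2 mm. A picture is of the moment at which its call begins.
- manip.job_done(): hands the job in, once; it reports no verdict.
The state is a dict: "time": time; "joint_pos": joint angles; "joint_vel": joint speeds; "joint_efforts": joint torques, N m; "tool_pos": TCP position; "tool_rot": TCP orientation; "contact_force": force on the tool from outside, world axes, zero at the start; "ft_torque": the same for the moment, N m; "gripper_width": opening from 0.0 (shut) to 1.0 (fully open).
Only numpy, scipy, OpenCV 4.12 (cv2) and the standard library are available. Lean on these libraries where they do the work, as an engineer would, in place of code of your own. Each camera call takes 0.05 s, during which the arm holds its last target.

## Task

Take the reagent cassette out of its grey holder by its two ends, stand it upright on the green mat and let go, then take it again across its narrow width and set it down fully into the pocket of the blue carriage. Then push the stiff carriage by the end plate farther from the red mark, towards that mark, back off so that nothing touches it when the pointer is still about a centimetre short, and finish with small taps until the black pointer stands level with the red mark, never running past it. Do not touch the cassette while the carriage travels, and leave the bottle, jar and tip box where they are.

Things in the scene. Friction and masses are not known exactly. Their poses are not given: they have to be found in the camera images.
- cassette: Loose white reagent cassette with an orange top band, an upright box 32 mm (own x) by 60 mm (own y) by 75 mm tall, about 80 to 170 g. Origin at the centre of its underside, z up. Both ends of its y axis are alike. It starts upright in the holder.
- holder: Fixed grey holder; origin: centre of its underside, on the bench. Floor 5 mm thick (64 x 56 mm). Two walls 8 mm thick, 38 mm long (y), 80 mm high (level with the cassette's top) at x = -22 and +22 mm cover the cassette's wide sides; only its ends, 60 mm apart along y, can be gripped. They share axes (0.02 rad). Lift straight up. Holder and mat may change places.
- mat: Fixed green mat, 140 by 140 mm, 3 mm thick, for standing the cassette on; origin at the centre of its underside on the bench.
- carriage: Carriage sliding stiffly along lane y (friction 8 N plus 40 N per m/s; stays where left); axes as the lane's. Origin: centre of pocket floor, 20 mm above the bench. Blue end plates 92 mm wide, 8 mm thick, 75 mm high over the floor, centred at y = -38 and +38 mm; pocket 68 mm long, cassette's length along y. Sides open but for lips 10 mm high, inner faces at x = -19 and +19 mm, outer 25 mm.
- push_face (a point): Point on the outer face of the carriage's -y end plate, the plate to push, at its middle across, 75 mm above the bench (20 mm below the plate's top). The space behind it is free down to the lane (16 mm). Push towards +y of the carriage.
- pointer (a point): Tip of the thin black pointer on the +x side of the carriage, at the carriage's y = 0, 20 mm above the bench. Axes are the lane's; it moves along +y with the carriage.
- mark: Fixed red mark, 12 mm (x) by 8 mm (y) by 14 mm tall, on the scale on the lane's +x side beside the pointer's path. Axes are the lane's; origin: centre of its underside. The pointer's y in this frame is negative while short of the mark, zero level with its middle, positive past it; at the start it is 80 to 220 mm short.
- lane: Fixed white lane with two steel rails, 100 mm (x) by 400 mm (y), up to 16 mm tall, with a white scale along its +x side; origin at the centre of its underside. The carriage starts near its -y end and slides towards +y.
- amber_bottle: Amber bottle with a black cap, 38 mm across, 85 mm tall; a bystander. Origin at the centre of its underside.
- white_jar: White jar with a blue cap, 48 mm across, 60 mm tall; a bystander. Origin at the centre of its underside.
- tip_box: Blue box of yellow pipette tips, 75 by 110 mm, 55 mm tall; a bystander. Origin at the centre of its underside.
There are look-alikes about, which are no part of the job. Leave any turquoise or yellow look-alike of the cassette alone. Of the things that look like the mat, take the one that is farthest from the robot's base at the start.

How it is judged:
By the outcome, as a careful person would: the job done as asked, in the order asked, and still so for the second after the job is handed in, with the robot touching nothing.
It also fails if it takes over 72 s, if anything falls off the work surface, if the arm or the gripper's body presses on something with over 40 N, if the wrist force passes 120 N, or if a joint passes its speed limit or range.

## Working session

There is one attempt and no reset: what is moved stays moved. The work goes in short steps, Python scripts to look and compute and a shell command to move; the robot and the scene stay as the last step left them, time stands still between calls to the robot, and variables do not carry over. Pictures are saved under pics/ and viewed, and the job is handed in when it is done.

```bash
ls; mkdir -p pics; python3 - <<'E'
from plant import manip, viewer
import cv2,numpy as np
s=manip.state()
print({k:np.round(v,4).tolist() for k,v in s.items()})
for n in("scene","top"):
    f=viewer.grab_frame(n); cv2.imwrite(f"pics/{n}0.png",f["pixels"]); np.savez(f"pics/{n}0.npz",**f)
    print(n,f["K"].round(1).tolist(),f["k1"],f["pose"].round(3).tolist())
E
```

```text
pics
{'time': 0.0, 'joint_pos': [-1.283, 0.0534, 1.6143, -0.0, 1.476, -0.119], 'joint_vel': [-0.0012, 0.002, -0.0006, 0.0002, -0.0014, -0.0012], 'joint_efforts': [0.0017, -39.3678, -37.018, -0.0, 0.0071, 0.0], 'tool_pos': [0.2471, -0.5734, 0.2301], 'tool_rot': [0.5901, 0.3892, 0.5913, -0.3882], 'contact_force': [-0.2548, 0.6779, -0.2566], 'ft_torque': [-0.0362, -0.006, -0.0326], 'gripper_width': 1.0017}
scene [[470.8, 0.0, 322.4], [0.0, 470.8, 199.6], [0.0, 0.0, 1.0]] -0.025934967159867244 [[-0.814, 0.389, -0.431, 1.039], [0.581, 0.567, -0.585, 0.836], [0.017, -0.726, -0.687, 0.965], [0.0, 0.0, 0.0, 1.0]]
top [[483.7, 0.0, 317.3], [0.0, 483.7, 202.8], [0.0, 0.0, 1.0]] 0.04935086137079163 [[0.029, -0.997, 0.075, 0.376], [-0.999, -0.028, 0.02, 0.064], [-0.018, -0.075, -0.997, 1.62], [0.0, 0.0, 0.0, 1.0]]
```

View pics/scene0.png

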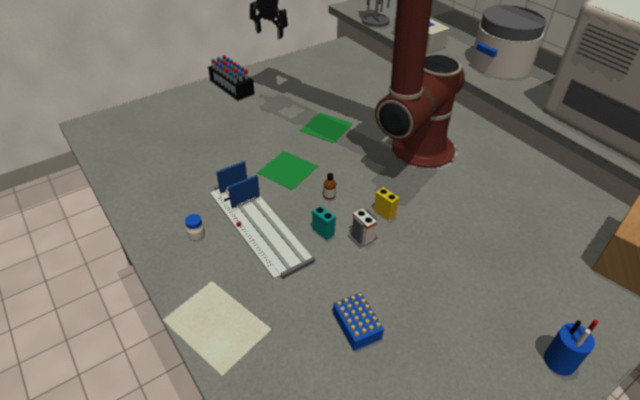

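View pics/top0.png

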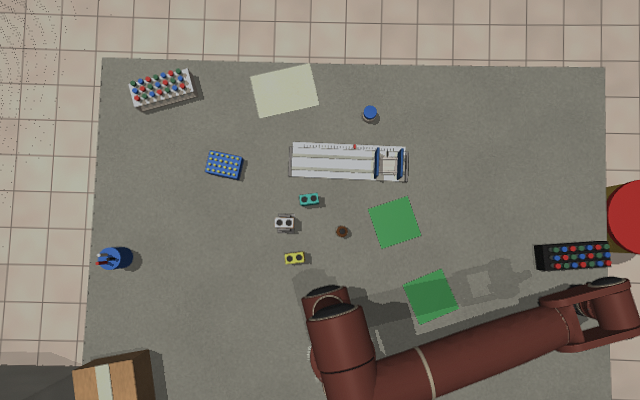

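The pictures show three cassette-like boxes. In the top view, the white one in the grey holder is at (284,222), the turquoise one at (309,200) and the yellow one at (294,258). There are two green mats, at (395,222) and (431,297). The lane is at (348,162), with the carriage plates at x≈377 and x≈402 and the red mark at (354,147).

I choose the white cassette in the grey holder and the mat farther from the base. Next I'll check both in a close crop and measure them.

```bash
cat > h.py <<'E'
import numpy as np, cv2
from plant import manip, viewer
def load(n): return dict(np.load(f"pics/{n}.npz"))
def grab(name,tag):
    f=viewer.grab_frame(name); cv2.imwrite(f"pics/{tag}.png",f["pixels"]); np.savez(f"pics/{tag}.npz",**f); return f
def rays(f,uv):
    uv=np.asarray(uv,float).reshape(-1,1,2)
    d=np.array([float(f["k1"]),0,0,0,0])
    return cv2.undistortPoints(uv,f["K"],d).reshape(-1,2)
def onplane(f,uv,z):
    r=rays(f,uv); r=np.c_[r,np.ones(len(r))]@f["pose"][:3,:3].T; o=f["pose"][:3,3]
    t=(z-o[2])/r[:,2]; return o+r*t[:,None]
def cloud(f):
    h,w=f["range_z"].shape; u,v=np.meshgrid(np.arange(w),np.arange(h))
    r=rays(f,np.stack([u,v],-1).reshape(-1,2)); z=f["range_z"].reshape(-1,1)
    p=np.c_[r*z,z]@f["pose"][:3,:3].T+f["pose"][:3,3]; p[z[:,0]==0]=np.nan
    return p.reshape(h,w,3)
def crop(f,u0,v0,u1,v1,k,tag): cv2.imwrite(f"pics/{tag}.png",cv2.resize(f["pixels"][v0:v1,u0:u1],None,fx=k,fy=k,interpolation=cv2.INTER_CUBIC))
E
python3 - <<'E'
from h import *
t=load("top0"); s=load("scene0")
crop(t,260,130,420,270,5,"tc0"); crop(s,180,150,410,290,3.4,"sc0")
for n,f in(("top",t),("scene",s)):
    c=cloud(f); hsv=cv2.cvtColor(f["pixels"],cv2.COLOR_BGR2HSV)
    for nm,lo,hi in(("green",(45,100,50),(75,255,255)),("orange",(5,120,120),(18,255,255)),("yellow",(22,120,100),(35,255,255)),("teal",(78,100,60),(95,255,255)),("blue",(100,120,40),(125,255,255)),("red",(0,150,100),(4,255,255))):
        m=cv2.inRange(hsv,lo,hi); k,l,st,ce=cv2.connectedComponentsWithStats(m)
        for i in range(1,k):
            if st[i,4]>8:
                p=c[l==i]; print(n,nm,st[i,4],ce[i].round(1),np.nanmedian(p,0).round(3),"zmax",np.nanpercentile(p[:,2],95).round(3))
E
```

```text
top green 1732 [394.1 222. ] [ 0.441 -0.161  0.002] zmax 0.008
top green 1824 [430.2 296.4] [ 0.2   -0.283  0.001] zmax 0.008
top yellow 132 [294.1 257.3] [0.317 0.163 0.073] zmax 0.079
top teal 141 [308.7 199. ] [0.501 0.122 0.072] zmax 0.079
top blue 19 [163.  75.] [0.888 0.603 0.097] zmax 0.103
top blue 20 [180.  78.] [0.88  0.547 0.096] zmax 0.1
top blue 21 [140.4  81. ] [0.867 0.675 0.096] zmax 0.1
top blue 18 [157.3  84.1] [0.858 0.619 0.096] zmax 0.103
top blue 19 [174.2  87.6] [0.849 0.564 0.097] zmax 0.102
top blue 21 [134.8  90.4] [0.836 0.69  0.096] zmax 0.1
top blue 19 [151.9  93.8] [0.825 0.635 0.097] zmax 0.103
top blue 138 [369.8 111.8] [ 0.796 -0.068  0.059] zmax 0.065
top blue 104 [376.4 162.1] [ 0.628 -0.09   0.09 ] zmax 0.098
top blue 136 [399.9 163.7] [ 0.624 -0.166  0.086] zmax 0.098
top blue 526 [224.7 165.4] [0.609 0.403 0.044] zmax 0.049
top blue 33 [588.3 247.1] [ 0.378 -0.739  0.096] zmax 0.101
top blue 548 [116.2 257.7] [0.3   0.721 0.095] zmax 0.105
top blue 35 [563.5 248.7] [ 0.37  -0.666  0.095] zmax 0.099
top blue 36 [606.3 254.3] [ 0.358 -0.792  0.095]
[... 1697 characters left out ...]
0.572  0.092] zmax 0.094
scene blue 159 [486.1  49.2] [-0.575 -0.246  0.106] zmax 0.116
scene blue 16 [219.7  64.8] [ 0.379 -0.742  0.094] zmax 0.098
scene blue 16 [228.8  65. ] [ 0.352 -0.723  0.094] zmax 0.097
scene blue 10 [237.8  65.9] [ 0.326 -0.695  0.093] zmax 0.1
scene blue 20 [230.5  72.3] [ 0.374 -0.665  0.096] zmax 0.1
scene blue 18 [239.7  73. ] [ 0.346 -0.643  0.096] zmax 0.099
scene blue 1105 [237.6 183.2] [ 0.635 -0.094  0.063] zmax 0.094
scene blue 186 [192.9 220.6] [ 0.802 -0.062  0.059] zmax 0.063
scene blue 1188 [357.2 324.2] [0.631 0.427 0.043] zmax 0.047
scene blue 1604 [567.7 349.9] [0.326 0.741 0.082] zmax 0.102
scene red 15 [595.3 321.5] [0.291 0.747 0.161] zmax 0.162
```

View pics/tc0.png

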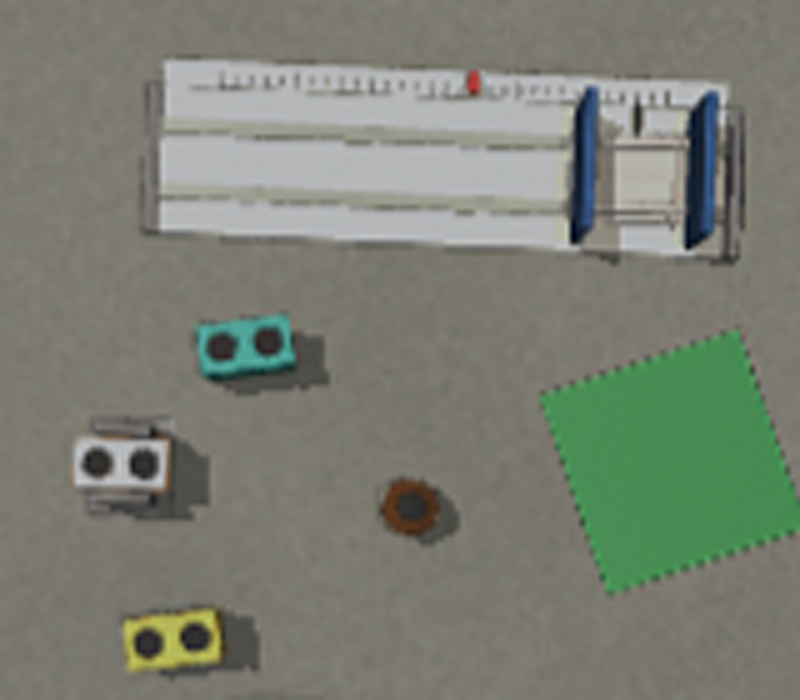

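View pics/sc0.png

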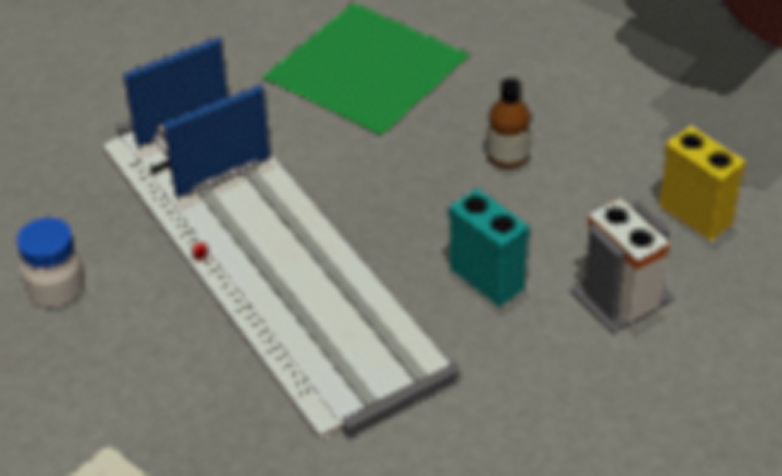

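The crop confirms that the white box with an orange rim stands in the grey holder. The far mat is at r≈0.47 m and the other at 0.35 m, so the far one is the right mat. Next I'll measure the cassette, mat, lane, carriage, pointer and mark.

```bash
python3 - <<'E'
from h import *
t=load("top0"); s=load("scene0")
crop(t,262,200,312,245,14,"tc1"); crop(s,345,200,385,250,12,"sc1")
crop(t,340,135,415,190,10,"tc2"); crop(s,205,155,270,235,7,"sc2")
# mat
for n,f in(("top",t),("scene",s)):
    hsv=cv2.cvtColor(f["pixels"],cv2.COLOR_BGR2HSV); m=cv2.inRange(hsv,(45,100,50),(75,255,255))
    cs=[c for c in cv2.findContours(m,0,cv2.CHAIN_APPROX_NONE)[0] if cv2.contourArea(c)>500]
    for c in cs:
        p=onplane(f,c.reshape(-1,2),.003)[:,:2]; r=cv2.minAreaRect(p.astype(np.float32)*1000); print(n,"mat",np.round(r[0],1),np.round(r[1],1),round(r[2],1))
    # lane plates tops
    c=cloud(f); blue=cv2.inRange(hsv,(100,120,30),(125,255,255))>0
    near=(abs(c[...,0]-.63)<.09)&(abs(c[...,1]+.13)<.09)&(c[...,2]>.087)&blue
    p=c[near]; 
    # split by y
    yc=np.median(p[:,1]); 
    for q in(p[p[:,1]<-.128],p[p[:,1]>=-.128]):
        if len(q)>10:
            r=cv2.minAreaRect((q[:,:2]*1000).astype(np.float32)); print(n,"plate",len(q),np.round(r[0],1),np.round(r[1],1),round(r[2],1),q[:,2].max().round(3),q.mean(0).round(4))
E
```

```text
top mat [ 200.6 -282.5] [138.7 138.5] 24.3
top mat [ 440.5 -161.3] [137.4 138.7] 20.3
top plate 67 [ 626.4 -167.7] [ 7.6 87.2] 89.5 0.103 [ 0.6242 -0.1675  0.0937]
top plate 59 [628.1 -91.6] [ 7.  86.4] 89.9 0.101 [ 0.6265 -0.0919  0.0939]
scene mat [ 444.5 -160.7] [139.2 138. ] 20.3
scene mat [ 205.3 -282.2] [137.6 138. ] 24.6
scene plate 90 [ 632.  -167.5] [12.8 88.4] 89.9 0.098 [ 0.6327 -0.1665  0.0918]
scene plate 110 [633.2 -93.3] [16.  85.7] 85.3 0.1 [ 0.6353 -0.0913  0.0921]
```

View pics/tc1.png

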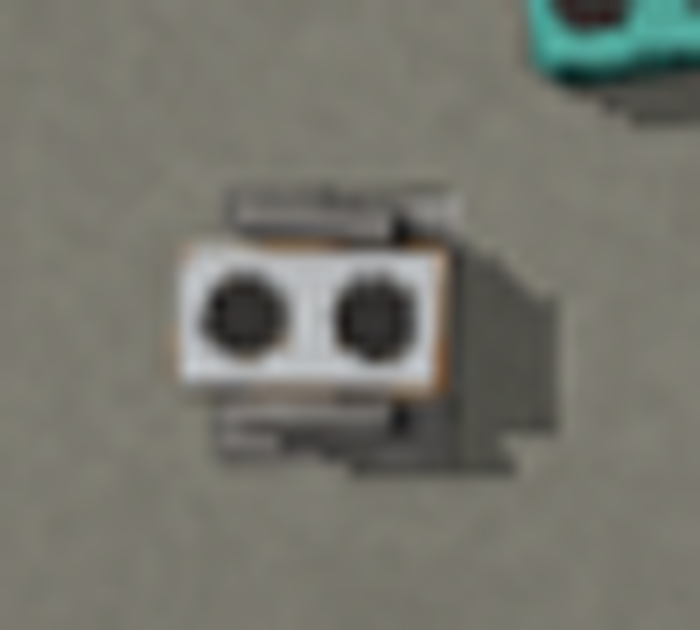

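View pics/sc1.png

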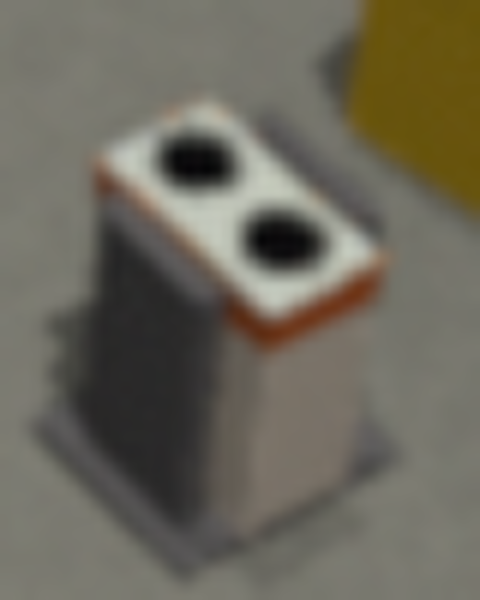

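View pics/tc2.png

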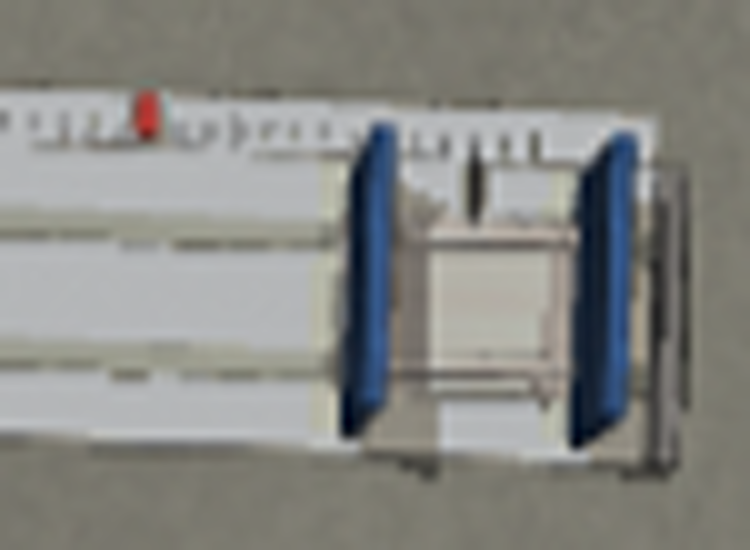

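View pics/sc2.png

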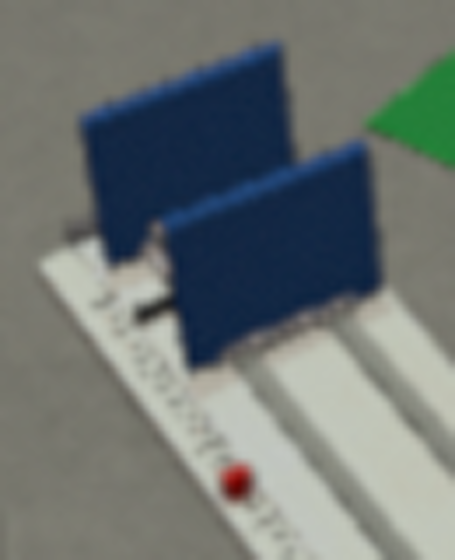

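The top crop shows the cassette dots at about (279.4,222.5) and (288.7,222.9). The black pointer tip is at about (387.4,149.5) and the mark at about (354.7,146.5). The scene crop shows the dots at about (361.3,213.3) and (368.5,220.1). I'll refine these by blob centroid and compare the two views.

```bash
python3 - <<'E'
from h import *
t=load("top0"); s=load("scene0")
def dots(f,box):
    u0,v0,u1,v1=box; g=cv2.cvtColor(f["pixels"],cv2.COLOR_BGR2GRAY)[v0:v1,u0:u1]
    w=np.clip(110.-g,0,None); m=(w>0).astype(np.uint8); k,l,st,ce=cv2.connectedComponentsWithStats(m)
    out=[]
    for i in range(1,k):
        if 12<st[i,4]<60:
            v,u=np.nonzero(l==i); ww=w[v,u]; out.append([(u*ww).sum()/ww.sum()+u0,(v*ww).sum()/ww.sum()+v0])
    return np.array(out)
a=dots(t,(276,218,293,228)); b=dots(s,(356,210,374,224))
for n,f,d in(("top",t,a),("scene",s,b)):
    print(n,d.round(1).tolist()); p=onplane(f,d,.08); print(p.round(4).tolist(),"mid",p.mean(0).round(4))
    e=p[1]-p[0]; print("sep",np.linalg.norm(e).round(4),"yaw of y axis from world y",np.degrees(np.arctan2(-e[0],e[1])).round(1))
# top outline in both views: white+dots
for n,f,c in(("top",t,(270,210,300,235)),("scene",s,(350,205,382,232))):
    u0,v0,u1,v1=c; im=f["pixels"][v0:v1,u0:u1].astype(int); m=((im.min(2)>150)).astype(np.uint8)
    m=cv2.morphologyEx(m,cv2.MORPH_CLOSE,np.ones((5,5)))
    k,l,st,ce=cv2.connectedComponentsWithStats(m); i=1+np.argmax(st[1:,4]); v,u=np.nonzero(l==i)
    p=onplane(f,np.c_[u+u0,v+v0],.08)[:,:2]*1000; r=cv2.minAreaRect(p.astype(np.float32)); print(n,"toprect",np.round(r[0],1),np.round(r[1],1),round(r[2],1))
# bystanders + jaw direction
from scipy.spatial.transform import Rotation as R
q=manip.state()["tool_rot"]; print(R.from_quat(np.r_[q[1:],q[0]]).as_matrix().round(3).tolist())
E
```

```text
top [[278.9, 222.1], [288.1, 222.4]]
[[0.4265, 0.215, 0.08], [0.4264, 0.1857, 0.08]] mid [0.4264 0.2004 0.08  ]
sep 0.0294 yaw of y axis from world y 179.8
scene [[360.9, 213.0], [370.0, 212.9], [357.7, 221.5], [368.1, 219.6]]
[[0.4292, 0.1839, 0.08], [0.409, 0.1974, 0.08], [0.4558, 0.2037, 0.08], [0.429, 0.2138, 0.08]] mid [0.4307 0.1997 0.08  ]
sep 0.0243 yaw of y axis from world y 56.2
top toprect [427.4 200.5] [25.5 54.4] 1.6
scene toprect [429.5 199.6] [29.3 58.4] 0.6
[[-0.001, 0.918, 0.396], [0.002, 0.396, -0.918], [-1.0, 0.0, -0.002]]
```

```bash
python3 -m inch '[{"fingers":1,"delta_pos":[0,0,0],"twist":[7.8,0,0]},{"fingers":1,"delta_pos":[0,0,0],"twist":[7.8,0,0]},{"fingers":1,"delta_pos":[0,0,0],"twist":[7.7,0,0]},{"fingers":1,"delta_pos":[0,0,0],"twist":[0,0,0]}]'
cat > st.py <<'E'
from h import *
from scipy.spatial.transform import Rotation as R
s=manip.state(); q=s["tool_rot"]; print("t",round(s["time"],2),"tcp",np.round(s["tool_pos"],4),"F",np.round(s["contact_force"],1),"w",round(s["gripper_width"],3)); print(R.from_quat(np.r_[q[1:],q[0]]).as_matrix().round(3).tolist())
E
python3 st.py
```

```text
time: 0.6
tool_pos: [0.2472, -0.5737, 0.2307]
tool_rot: [0.5, 0.5, 0.501, -0.499]
contact_force: [-0.1, -0.6, 0.4]
gripper_width: 0.999
t 0.6 tcp [ 0.2472 -0.5737  0.2307] F [-0.1 -0.6  0.4] w 0.999
[[-0.0, 1.0, 0.002], [0.001, 0.002, -1.0], [-1.0, -0.0, -0.001]]
```

```bash
python3 -m inch '[{"fingers":1,"delta_pos":[0,1.5,-5.5],"twist":[0,0,0]},{"fingers":1,"delta_pos":[0,1.5,-5.5],"twist":[0,0,0]},{"fingers":1,"delta_pos":[0,1.5,-5.5],"twist":[0,0,0]},{"fingers":1,"delta_pos":[0,1.5,-5.5],"twist":[0,0,0]},{"fingers":1,"delta_pos":[0,1.5,-5.5],"twist":[0,0,0]}]' && python3 -m inch '[{"fingers":1,"delta_pos":[0,1.5,-5.5],"twist":[0,0,0]},{"fingers":1,"delta_pos":[0,1.5,-5.5],"twist":[0,0,0]},{"fingers":1,"delta_pos":[0,1.5,-5.5],"twist":[0,0,0]},{"fingers":1,"delta_pos":[0,1.5,-5.5],"twist":[0,0,0]},{"fingers":1,"delta_pos":[0,1.5,-5.5],"twist":[0,0,0]}]' && python3 -m inch '[{"fingers":1,"delta_pos":[0,1.5,-5.5],"twist":[0,0,0]},{"fingers":1,"delta_pos":[0,1.5,-5.5],"twist":[0,0,0]},{"fingers":1,"delta_pos":[0,0,-5.5],"twist":[0,0,0]},{"fingers":1,"delta_pos":[0,0,-5.0],"twist":[0,0,0]},{"fingers":1,"delta_pos":[0,0,0],"twist":[0,0,0]}]'; python3 st.py
```

```text
time: 1.23
tool_pos: [0.3224, -0.2972, 0.2311]
tool_rot: [0.501, 0.5, 0.5, -0.499]
contact_force: [0.4, 0.0, -0.3]
gripper_width: 1.003
time: 1.85
tool_pos: [0.3973, -0.0221, 0.2314]
tool_rot: [0.501, 0.5, 0.5, -0.499]
contact_force: [1.5, -1.0, -0.4]
gripper_width: 0.997
time: 2.48
tool_pos: [0.4265, 0.1937, 0.231]
tool_rot: [0.502, 0.498, 0.502, -0.498]
contact_force: [-0.1, -0.1, -0.1]
gripper_width: 1.006
t 2.48 tcp [0.4265 0.1937 0.231 ] F [-0.1 -0.1 -0.1] w 1.006
[[-0.001, 1.0, 0.008], [0.0, 0.008, -1.0], [-1.0, -0.001, -0.0]]
```

```bash
python3 -m inch '[{"fingers":1,"delta_pos":[5.5,0.1,-0.6],"twist":[0,0,0]},{"fingers":1,"delta_pos":[5.5,0,0],"twist":[0,0,0]},{"fingers":1,"delta_pos":[0,0,0],"twist":[0,0,0]}]'; python3 st.py; python3 - <<'E'
from h import *
s=grab("scene","s1"); t=grab("top","t1")
crop(s,325,150,425,250,6,"s1c"); crop(t,240,180,330,250,7,"t1c")
E
```

```text
time: 2.85
tool_pos: [0.4244, 0.1952, 0.1164]
tool_rot: [-0.498, -0.496, -0.502, 0.503]
contact_force: [-0.7, 0.2, -0.8]
gripper_width: 0.998
t 2.85 tcp [0.4244 0.1952 0.1164] F [-0.7  0.2 -0.8] w 0.998
[[-0.01, 1.0, 0.001], [-0.003, 0.0, -1.0], [-1.0, -0.01, 0.003]]
```

View pics/s1c.png

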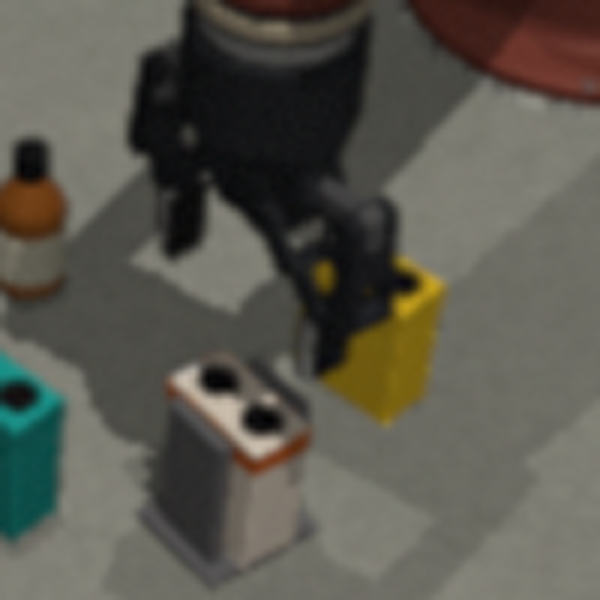

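View pics/t1c.png

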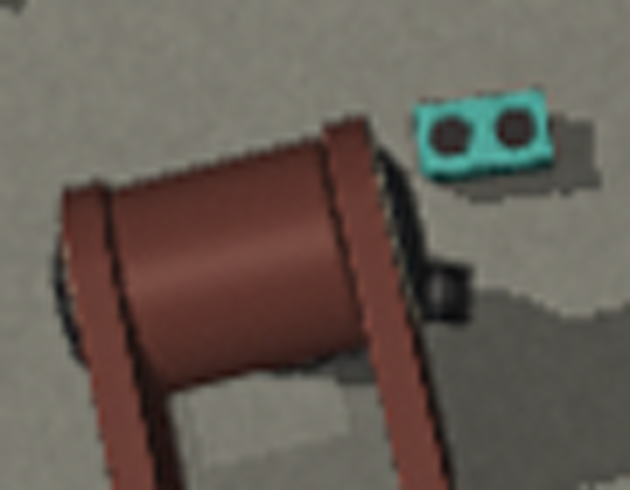

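The scene crop shows the open fingers above and behind the cassette. Its dots are at about (361.5,213) and (369,220), and it is still seated. The top view is blocked by the forearm. The TCP reading moved a few mm, so I'll check whether the arm settles.

```bash
for i in 1 2 3; do python3 -m inch '[{"fingers":1,"delta_pos":[0,0,0],"twist":[0,0,0]}]' | grep pos; done; python3 st.py; python3 - <<'E'
from h import *
f=grab("scene","s2"); c=cloud(f); g=f["pixels"].max(2)
m=(abs(c[...,0]-.427)<.06)&(abs(c[...,1]-.2)<.08)&(c[...,2]>.10)&(c[...,2]<.17)&(g<80)
for sgn in(-1,1):
    k=m&((c[...,1]-.2)*sgn>.0); p=c[k]; v,u=np.nonzero(k)
    print(sgn,len(p),p.min(0).round(3),p.max(0).round(3),"lowest10",p[np.argsort(p[:,2])[:10]].mean(0).round(4), "px",u.min(),u.max(),v.min(),v.max())
E
```

```text
tool_pos: [0.4303, 0.1972, 0.1246]
tool_pos: [0.4298, 0.1973, 0.1239]
tool_pos: [0.4289, 0.1972, 0.1226]
t 3.33 tcp [0.4289 0.1972 0.1226] F [0.7 0.5 0.1] w 1.0
[[0.002, 1.0, 0.0], [0.001, 0.0, -1.0], [-1.0, 0.002, -0.001]]
-1 79 [0.419 0.138 0.135] [0.443 0.157 0.169] lowest10 [0.4335 0.1529 0.1396] px 350 358 181 192
1 66 [0.423 0.238 0.142] [0.443 0.255 0.169] lowest10 [0.4368 0.246  0.1444] px 373 382 203 212
```

```bash
python3 -m inch '[{"fingers":1,"delta_pos":[0,-0.15,-0.2],"twist":[0,0,0]},{"fingers":1,"delta_pos":[2.5,0,0],"twist":[0,0,0]},{"fingers":1,"delta_pos":[2.5,0,0],"twist":[0,0,0]},{"fingers":1,"delta_pos":[2.0,0,0],"twist":[0,0,0]},{"fingers":1,"delta_pos":[1.75,0,0],"twist":[0,0,0]}]';python3 -m inch '[{"fingers":1,"delta_pos":[0,0,0],"twist":[0,0,0]},{"fingers":1,"delta_pos":[0,0,0],"twist":[0,0,0]},{"fingers":1,"delta_pos":[0,0,0],"twist":[0,0,0]}]'; python3 st.py; python3 - <<'E'
from h import *
s=grab("scene","s3");crop(s,325,150,425,250,6,"s3c")
E
```

```text
time: 4.0
tool_pos: [0.4264, 0.1991, 0.0329]
tool_rot: [0.5, 0.5, 0.5, -0.5]
contact_force: [-0.1, -0.4, -0.2]
gripper_width: 1.0
time: 4.38
tool_pos: [0.4276, 0.1993, 0.0349]
tool_rot: [0.5, 0.501, 0.5, -0.499]
contact_force: [0.2, -0.2, 0.3]
gripper_width: 0.998
t 4.38 tcp [0.4276 0.1993 0.0349] F [ 0.2 -0.2  0.3] w 0.998
[[0.002, 1.0, 0.0], [0.001, 0.0, -1.0], [-1.0, 0.002, -0.001]]
```

View pics/s3c.png

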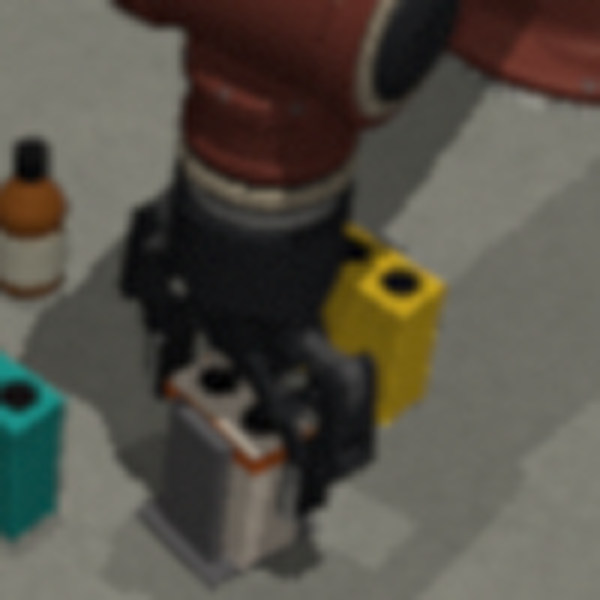

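```bash
python3 -m inch '[{"fingers":-1,"delta_pos":[0,0,0],"twist":[0,0,0]},{"fingers":-1,"delta_pos":[0,0,0],"twist":[0,0,0]},{"fingers":-1,"delta_pos":[0,0,0],"twist":[0,0,0]},{"fingers":-1,"delta_pos":[0,0,0],"twist":[0,0,0]}]';python3 -m inch '[{"fingers":-1,"delta_pos":[0,0,0],"twist":[0,0,0]},{"fingers":-1,"delta_pos":[0,0,0],"twist":[0,0,0]}]'; python3 st.py
```

```text
time: 4.92
tool_pos: [0.4273, 0.1992, 0.0345]
tool_rot: [0.5, 0.5, 0.5, -0.5]
contact_force: [0.8, 0.3, 3.5]
gripper_width: 0.694
time: 5.18
tool_pos: [0.4273, 0.1992, 0.0345]
tool_rot: [0.5, 0.5, 0.5, -0.5]
contact_force: [-0.5, -0.1, 5.2]
gripper_width: 0.694
t 5.17 tcp [0.4273 0.1992 0.0345] F [-0.5 -0.1  5.2] w 0.694
[[0.001, 1.0, 0.0], [0.0, 0.0, -1.0], [-1.0, 0.001, -0.0]]
```

```bash
python3 -m inch '[{"fingers":-1,"delta_pos":[-1,0,0],"twist":[0,0,0]},{"fingers":-1,"delta_pos":[-2,0,0],"twist":[0,0,0]},{"fingers":-1,"delta_pos":[-2,0,0],"twist":[0,0,0]},{"fingers":-1,"delta_pos":[-2,0,0],"twist":[0,0,0]},{"fingers":-1,"delta_pos":[-2,0,0],"twist":[0,0,0]}]';python3 -m inch '[{"fingers":-1,"delta_pos":[-3,0,0],"twist":[0,0,0]},{"fingers":-1,"delta_pos":[-2.5,0,0],"twist":[0,0,0]},{"fingers":-1,"delta_pos":[0,0,0],"twist":[0,0,0]},{"fingers":-1,"delta_pos":[0,0,0],"twist":[0,0,0]}]'; python3 st.py; python3 - <<'E'
from h import *
s=grab("scene","s4");crop(s,300,100,430,240,4.5,"s4c")
E
```

```text
time: 5.8
tool_pos: [0.4257, 0.1988, 0.1238]
tool_rot: [-0.5, -0.499, -0.5, 0.501]
contact_force: [0.2, -1.0, -1.4]
gripper_width: 0.696
time: 6.3
tool_pos: [0.4257, 0.1988, 0.1772]
tool_rot: [-0.5, -0.499, -0.5, 0.501]
contact_force: [-0.6, -0.2, -2.3]
gripper_width: 0.699
t 6.3 tcp [0.4257 0.1988 0.1772] F [-0.6 -0.2 -2.3] w 0.699
[[-0.002, 1.0, 0.0], [-0.001, 0.0, -1.0], [-1.0, -0.002, 0.001]]
```

View pics/s4c.png

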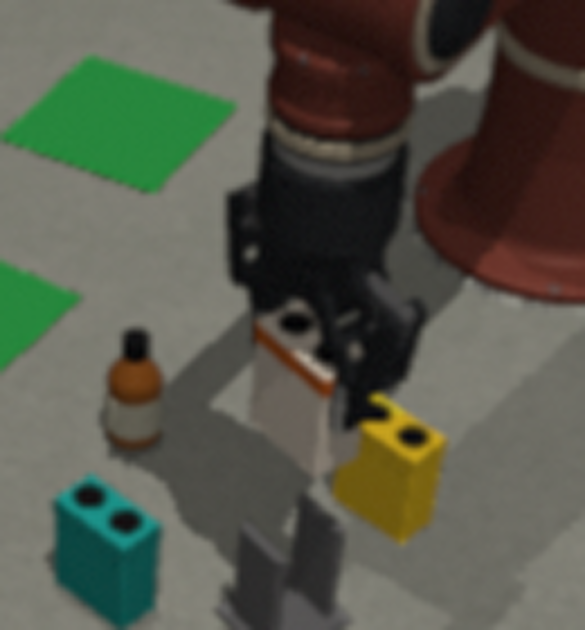

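The cassette is out, held upright by its ends and clear of the holder, which now shows empty. Now I'll carry it over the mat.

```bash
python3 -m inch '[{"fingers":-1,"delta_pos":[0,0.2,2],"twist":[0,0,0]},{"fingers":-1,"delta_pos":[0,0.3,4],"twist":[0,0,0]},{"fingers":-1,"delta_pos":[0,0.3,4],"twist":[0,0,0]},{"fingers":-1,"delta_pos":[0,0.2,4],"twist":[0,0,0]},{"fingers":-1,"delta_pos":[0,0.2,4],"twist":[0,0,0]}]';python3 -m inch '[{"fingers":-1,"delta_pos":[0,0.2,4],"twist":[0,0,0]},{"fingers":-1,"delta_pos":[0,0.2,4],"twist":[0,0,0]},{"fingers":-1,"delta_pos":[0,0,4],"twist":[0,0,0]},{"fingers":-1,"delta_pos":[0,0,4],"twist":[0,0,0]},{"fingers":-1,"delta_pos":[0,0,2],"twist":[0,0,0]}]';python3 -m inch '[{"fingers":-1,"delta_pos":[0,0,0],"twist":[0,0,0]},{"fingers":-1,"delta_pos":[0,0,0],"twist":[0,0,0]},{"fingers":-1,"delta_pos":[0,0,0],"twist":[0,0,0]}]'; python3 st.py
```

```text
time: 6.98
tool_pos: [0.4377, 0.0179, 0.177]
tool_rot: [0.499, 0.499, 0.501, -0.501]
contact_force: [-0.1, 0.1, -0.2]
gripper_width: 0.696
time: 7.6
tool_pos: [0.4416, -0.1623, 0.1769]
tool_rot: [-0.498, -0.5, -0.501, 0.501]
contact_force: [0.5, 0.2, -1.9]
gripper_width: 0.697
time: 7.98
tool_pos: [0.4426, -0.16, 0.1783]
tool_rot: [0.5, 0.5, 0.501, -0.5]
contact_force: [0.4, 0.0, -1.3]
gripper_width: 0.695
t 7.97 tcp [ 0.4426 -0.16    0.1783] F [ 0.4  0.  -1.3] w 0.695
[[-0.001, 1.0, 0.001], [0.001, 0.001, -1.0], [-1.0, -0.001, -0.001]]
```

```bash
python3 -m inch '[{"fingers":-1,"delta_pos":[3,0,0],"twist":[0,0,0]},{"fingers":-1,"delta_pos":[4,0,0],"twist":[0,0,0]},{"fingers":-1,"delta_pos":[4,0,0],"twist":[0,0,0]},{"fingers":-1,"delta_pos":[2.5,0,0],"twist":[0,0,0]},{"fingers":-1,"delta_pos":[0,0,0],"twist":[0,0,0]}]';python3 -m inch '[{"fingers":-1,"delta_pos":[0,0,0],"twist":[0,0,0]},{"fingers":-1,"delta_pos":[0,0,0],"twist":[0,0,0]}]'; python3 st.py; python3 - <<'E'
from h import *
s=grab("scene","s5");crop(s,230,90,350,200,5,"s5c")
E
```

```text
time: 8.6
tool_pos: [0.4409, -0.1592, 0.0416]
tool_rot: [0.498, 0.499, 0.502, -0.5]
contact_force: [-0.0, -0.0, -0.9]
gripper_width: 0.695
time: 8.85
tool_pos: [0.4441, -0.1615, 0.0457]
tool_rot: [0.501, 0.5, 0.499, -0.5]
contact_force: [-0.4, 0.6, -0.8]
gripper_width: 0.695
t 8.85 tcp [ 0.4441 -0.1615  0.0457] F [-0.4  0.6 -0.8] w 0.695
[[0.003, 1.0, 0.0], [-0.002, 0.0, -1.0], [-1.0, 0.003, 0.002]]
```

View pics/s5c.png

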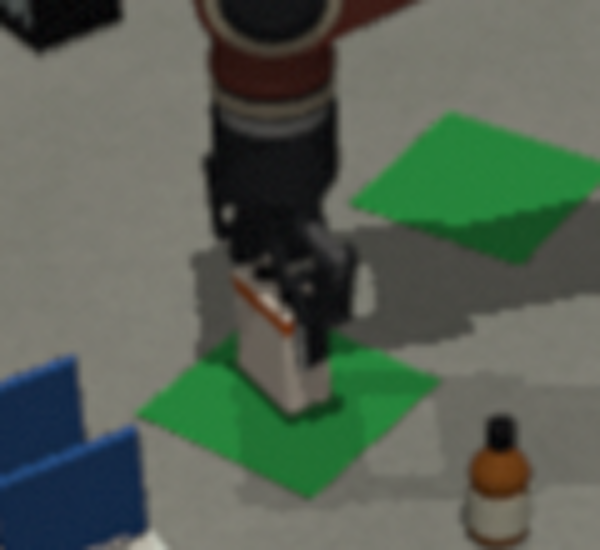

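The scene crop shows the cassette hanging over the middle of the chosen mat, near (290,172), about 1 cm above it. I'll lower it in small steps and watch the force.

```bash
python3 -m inch '[{"fingers":-1,"delta_pos":[0.8,0,0],"twist":[0,0,0]},{"fingers":-1,"delta_pos":[0,0,0],"twist":[0,0,0]},{"fingers":-1,"delta_pos":[0,0,0],"twist":[0,0,0]},{"fingers":-1,"delta_pos":[0,0,0],"twist":[0,0,0]}]'; for i in 1; do python3 -m inch '[{"fingers":-1,"delta_pos":[0.2,0,0],"twist":[0,0,0]},{"fingers":-1,"delta_pos":[0,0,0],"twist":[0,0,0]}]'; done; python3 st.py
```

```text
time: 9.4
tool_pos: [0.4428, -0.161, 0.0359]
tool_rot: [0.5, 0.5, 0.5, -0.5]
contact_force: [-0.3, -0.3, -1.8]
gripper_width: 0.697
time: 9.65
tool_pos: [0.4426, -0.1609, 0.0336]
tool_rot: [0.5, 0.5, 0.5, -0.5]
contact_force: [-0.2, -0.1, -0.5]
gripper_width: 0.698
t 9.65 tcp [ 0.4426 -0.1609  0.0336] F [-0.2 -0.1 -0.5] w 0.698
[[-0.0, 1.0, 0.0], [0.0, 0.0, -1.0], [-1.0, -0.0, -0.0]]
```

```bash
python3 -m inch '[{"fingers":-1,"delta_pos":[0.1,0,0],"twist":[0,0,0]},{"fingers":-1,"delta_pos":[0,0,0],"twist":[0,0,0]}]'; python3 -m inch '[{"fingers":-1,"delta_pos":[0.05,0,0],"twist":[0,0,0]},{"fingers":-1,"delta_pos":[0,0,0],"twist":[0,0,0]}]'; python3 st.py
```

```text
time: 9.9
tool_pos: [0.4427, -0.1609, 0.0327]
tool_rot: [0.5, 0.5, 0.5, -0.5]
contact_force: [0.4, 0.0, -1.3]
gripper_width: 0.694
time: 10.15
tool_pos: [0.4428, -0.161, 0.0325]
tool_rot: [0.5, 0.5, 0.5, -0.5]
contact_force: [-0.3, 0.6, 0.6]
gripper_width: 0.696
t 10.15 tcp [ 0.4428 -0.161   0.0325] F [-0.3  0.6  0.6] w 0.696
[[0.0, 1.0, 0.0], [-0.0, 0.0, -1.0], [-1.0, 0.0, 0.0]]
```

```bash
python3 -m inch '[{"fingers":-1,"delta_pos":[0.05,0,0],"twist":[0,0,0]},{"fingers":-1,"delta_pos":[0,0,0],"twist":[0,0,0]}]'; python3 st.py
```

```text
time: 10.4
tool_pos: [0.4429, -0.161, 0.0325]
tool_rot: [0.5, 0.5, 0.5, -0.5]
contact_force: [-2.0, 1.2, 4.8]
gripper_width: 0.694
t 10.4 tcp [ 0.4429 -0.161   0.0325] F [-2.   1.2  4.8] w 0.694
[[-0.0, 1.0, 0.0], [0.0, 0.0, -1.0], [-1.0, -0.0, -0.0]]
```

```bash
python3 -m inch '[{"fingers":1,"delta_pos":[0,0,0],"twist":[0,0,0]},{"fingers":1,"delta_pos":[0,0,0],"twist":[0,0,0]},{"fingers":1,"delta_pos":[0,0,0],"twist":[0,0,0]},{"fingers":1,"delta_pos":[0,0,0],"twist":[0,0,0]}]'; python3 st.py;  python3 -m inch '[{"fingers":1,"delta_pos":[-1,0,0],"twist":[0,0,0]},{"fingers":1,"delta_pos":[-3,0,0],"twist":[0,0,0]},{"fingers":1,"delta_pos":[-4,0,0],"twist":[0,0,0]},{"fingers":1,"delta_pos":[-4,0,0],"twist":[0,0,0]},{"fingers":1,"delta_pos":[0,0,0],"twist":[0,0,0]}]'; python3 - <<'E'
from h import *
print(np.round(manip.state()["joint_pos"],3))
s=grab("scene","s6");crop(s,230,90,350,200,5,"s6c"); t=grab("top","t6"); crop(t,340,150,440,250,6,"t6c")
E
```

```text
time: 10.9
tool_pos: [0.4427, -0.1609, 0.0317]
tool_rot: [0.5, 0.5, 0.5, -0.5]
contact_force: [0.5, 1.0, -0.8]
gripper_width: 0.994
t 10.9 tcp [ 0.4427 -0.1609  0.0317] F [ 0.5  1.  -0.8] w 0.994
[[-0.0, 1.0, 0.0], [0.0, 0.0, -1.0], [-1.0, -0.0, -0.0]]
time: 11.52
tool_pos: [0.4453, -0.1623, 0.1569]
tool_rot: [0.503, 0.501, 0.497, -0.499]
contact_force: [0.3, 0.0, -0.8]
gripper_width: 1.002
[-0.507 -0.271  2.037  0.     1.366  1.064]
```

View pics/s6c.png

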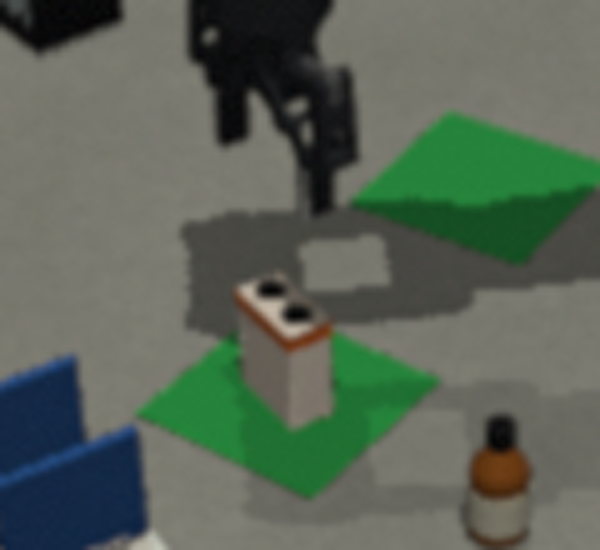

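View pics/t6c.png

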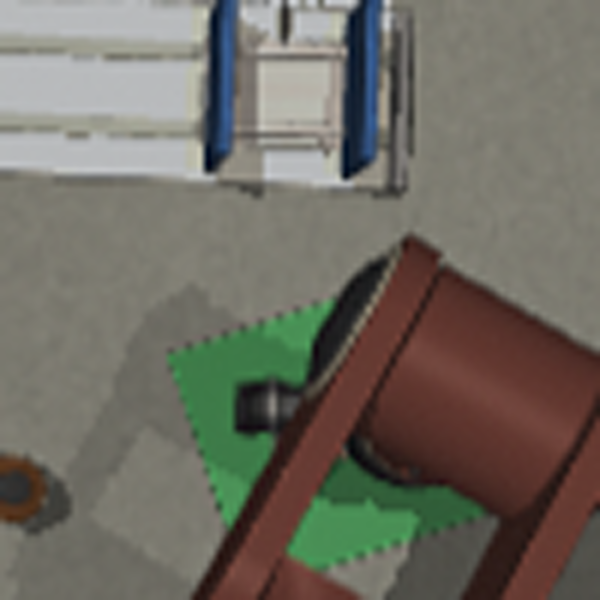

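The cassette stands upright on the green mat, with its dots near (284,148) and (290,153). The fingers are clear of it. Now I'll turn the gripper 90° to take it across its narrow width.

```bash
python3 -m inch '[{"fingers":1,"delta_pos":[0,0,0],"twist":[-9,0,0]},{"fingers":1,"delta_pos":[0,0,0],"twist":[-9,0,0]},{"fingers":1,"delta_pos":[0,0,0],"twist":[-9,0,0]},{"fingers":1,"delta_pos":[0,0,0],"twist":[-9,0,0]},{"fingers":1,"delta_pos":[0,0,0],"twist":[-9,0,0]}]';python3 -m inch '[{"fingers":1,"delta_pos":[0,0,0],"twist":[-9,0,0]},{"fingers":1,"delta_pos":[0,0,0],"twist":[-9,0,0]},{"fingers":1,"delta_pos":[0,0,0],"twist":[-9,0,0]},{"fingers":1,"delta_pos":[0,0,0],"twist":[-9,0,0]},{"fingers":1,"delta_pos":[0,0,0],"twist":[-9,0,0]}]';python3 -m inch '[{"fingers":1,"delta_pos":[0,0,0],"twist":[0,0,0]},{"fingers":1,"delta_pos":[0,0,0],"twist":[0,0,0]},{"fingers":1,"delta_pos":[0,0,0],"twist":[0,0,0]}]'; python3 st.py
```

```text
time: 12.25
tool_pos: [0.4415, -0.1603, 0.1497]
tool_rot: [0.653, 0.269, 0.655, -0.269]
contact_force: [0.2, -0.1, -0.2]
gripper_width: 0.998
time: 12.88
tool_pos: [0.4415, -0.1603, 0.1496]
tool_rot: [0.706, -0.001, 0.708, 0.003]
contact_force: [-0.1, 0.2, 0.2]
gripper_width: 0.999
time: 13.25
tool_pos: [0.4425, -0.1609, 0.1514]
tool_rot: [0.707, 0.0, 0.707, -0.0]
contact_force: [-0.0, -0.1, -0.5]
gripper_width: 1.001
t 13.25 tcp [ 0.4425 -0.1609  0.1514] F [-0.  -0.1 -0.5] w 1.001
[[-0.001, 0.001, 1.0], [0.0, 1.0, -0.001], [-1.0, 0.0, -0.001]]
```

```bash
python3 -m inch '[{"fingers":1,"delta_pos":[3,0,0],"twist":[0,0,0]},{"fingers":1,"delta_pos":[3,0,0],"twist":[0,0,0]},{"fingers":1,"delta_pos":[3,0,0],"twist":[0,0,0]},{"fingers":1,"delta_pos":[2.0,0,0],"twist":[0,0,0]},{"fingers":1,"delta_pos":[0.8,0,0],"twist":[0,0,0]}]';python3 -m inch '[{"fingers":1,"delta_pos":[0,0,0],"twist":[0,0,0]},{"fingers":1,"delta_pos":[0,0,0],"twist":[0,0,0]},{"fingers":1,"delta_pos":[0,0,0],"twist":[0,0,0]}]'; python3 st.py
python3 -m inch '[{"fingers":-1,"delta_pos":[0,0,0],"twist":[0,0,0]},{"fingers":-1,"delta_pos":[0,0,0],"twist":[0,0,0]},{"fingers":-1,"delta_pos":[0,0,0],"twist":[0,0,0]},{"fingers":-1,"delta_pos":[0,0,0],"twist":[0,0,0]},{"fingers":-1,"delta_pos":[0,0,0],"twist":[0,0,0]}]';python3 -m inch '[{"fingers":-1,"delta_pos":[0,0,0],"twist":[0,0,0]},{"fingers":-1,"delta_pos":[0,0,0],"twist":[0,0,0]},{"fingers":-1,"delta_pos":[0,0,0],"twist":[0,0,0]}]'; python3 st.py;python3 - <<'E'
from h import *
s=grab("scene","s7");crop(s,230,90,350,200,5,"s7c")
E
```

```text
time: 13.88
tool_pos: [0.4418, -0.1605, 0.0324]
tool_rot: [0.706, 0.001, 0.708, 0.0]
contact_force: [-0.4, -0.1, -0.3]
gripper_width: 0.999
time: 14.25
tool_pos: [0.4435, -0.1614, 0.0349]
tool_rot: [0.708, -0.0, 0.706, -0.0]
contact_force: [-0.2, -0.5, -0.8]
gripper_width: 1.003
t 14.25 tcp [ 0.4435 -0.1614  0.0349] F [-0.2 -0.5 -0.8] w 1.003
[[0.002, -0.0, 1.0], [-0.001, 1.0, 0.0], [-1.0, -0.001, 0.002]]
time: 14.88
tool_pos: [0.4429, -0.161, 0.034]
tool_rot: [0.707, -0.0, 0.707, -0.0]
contact_force: [0.7, 0.2, 0.8]
gripper_width: 0.368
time: 15.25
tool_pos: [0.443, -0.1611, 0.034]
tool_rot: [0.707, -0.0, 0.707, -0.0]
contact_force: [0.7, -0.6, 1.3]
gripper_width: 0.369
t 15.25 tcp [ 0.443  -0.1611  0.034 ] F [ 0.7 -0.6  1.3] w 0.369
[[0.0, -0.0, 1.0], [-0.0, 1.0, 0.0], [-1.0, -0.0, 0.0]]
```

View pics/s7c.png

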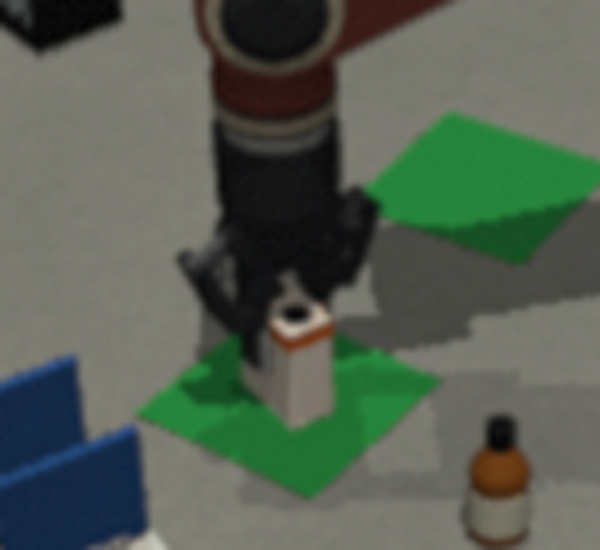

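It is gripped across its narrow width, with a reading of 31.4 mm. Before carrying it over, I'll measure the carriage pose closely from the clear first pictures.

```bash
python3 - <<'E'
from h import *
t=load("top0"); s=load("scene0")
for n,f,b in(("top",t,(365,135,412,190)),("scene",s,(210,155,265,215))):
    u0,v0,u1,v1=b; im=f["pixels"][v0:v1,u0:u1]; hsv=cv2.cvtColor(im,cv2.COLOR_BGR2HSV)
    c=cloud(f)[v0:v1,u0:u1]; blue=cv2.inRange(hsv,(100,110,20),(125,255,255))>0
    V=hsv[...,2]; print(n,"V percentiles",np.percentile(V[blue],[5,25,50,75,95]))
    br=(blue&(V>(115 if n=="top" else 100))).astype(np.uint8)
    k,l,st,ce=cv2.connectedComponentsWithStats(br)
    for i in range(1,k):
        if st[i,4]>15:
            v,u=np.nonzero(l==i); w=V[v,u]; px=np.c_[u+u0,v+v0]
            p=onplane(f,px,.095); r=cv2.minAreaRect((p[:,:2]*1000).astype(np.float32))
            vx=cv2.fitLine((p[:,:2]*1000).astype(np.float32),cv2.DIST_L2,0,.01,.01).ravel()
            print(n,st[i,4],ce[i]+[u0,v0],"rect",np.round(r[0],1),np.round(r[1],1),round(r[2],1),"mean",p.mean(0).round(4),"xext",p[:,0].min().round(4),p[:,0].max().round(4),"dir",np.degrees(np.arctan2(vx[1],vx[0])).round(1),"z",np.nanmedian(c[l==i][:,2]).round(3))
crop(t,368,138,410,186,14,"tc3"); crop(s,208,155,265,212,12,"sc3")
E
```

```text
top V percentiles [ 43.    49.    66.5  122.75 136.  ]
top 45 [377.51111111 161.28888889] rect [628.9 -92.7] [83.2  3.2] 1.2 mean [ 0.628  -0.0928  0.095 ] xext 0.5873 0.6706 dir -0.1 z 0.095
top 46 [401.45652174 161.30434783] rect [ 627.6 -168.5] [83.1  3.2] 1.0 mean [ 0.6298 -0.1683  0.095 ] xext 0.5861 0.6692 dir -0.0 z 0.094
scene V percentiles [ 66.  67.  67.  68. 110.]
scene 33 [230.45454545 166.48484848] rect [ 632.9 -167.4] [ 5.8 82.8] 89.9 mean [ 0.6311 -0.1675  0.095 ] xext 0.5915 0.6744 dir -1.2 z 0.094
scene 48 [242.04166667 180.95833333] rect [633.8 -92.7] [ 6.9 84.9] 88.6 mean [ 0.6339 -0.0924  0.095 ] xext 0.5914 0.6762 dir -2.1 z 0.095
```

View pics/tc3.png

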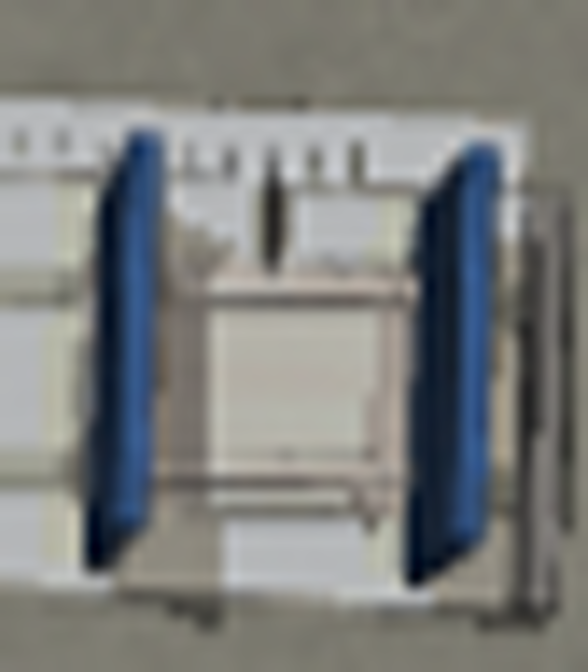

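View pics/sc3.png

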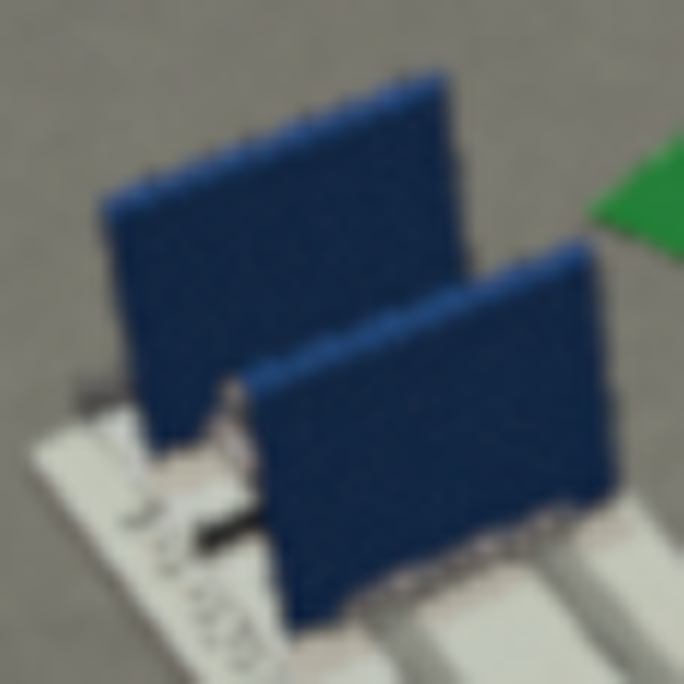

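```bash
python3 - <<'E'
from h import *
t=load("top0"); s=load("scene0")
T=(np.array([[147,130],[134,528],[487,145],[467,545]])+.5)/14-.5+[368,138]
S=(np.array([[245,381],[590,248],[110,207],[440,80]])+.5)/12-.5+[208,155]
for n,f,d in(("top",t,T),("scene",s,S)):
    p=onplane(f,d,.095)[:,:2]*1000
    a,b=p[:2].mean(0),p[2:].mean(0); print(n,p.round(1).tolist(),"mid+y",a.round(1),"mid-y",b.round(1),"ctr",((a+b)/2).round(1),"sep",np.linalg.norm(a-b).round(1))
    print("  yaw sep",np.degrees(np.arctan2(a[0]-b[0],a[1]-b[1])).round(2),"yaw edges",[np.degrees(np.arctan2(-(q[0]-r[0])[1],(q[0]-r[0])[0])).round(2) for q,r in((p[0:1],p[1:2]),(p[2:3],p[3:4]))], "w",np.linalg.norm(p[0]-p[1]).round(1),np.linalg.norm(p[2]-p[3]).round(1))
# lane yaw: long edge & rails in top view via white mask's bottom/top boundaries
g=cv2.cvtColor(t["pixels"],cv2.COLOR_BGR2GRAY).astype(float)
for nm,lo,hi,sg,z in(("upper",138,150,1,.012),("lower",172,186,-1,.012)):
    pts=[]
    for u in range(296,366,2):
        col=g[lo:hi,u]; d=np.diff(col)*sg; k=int(np.argmax(d)); 
        if 0<k<len(d)-1:
            w=np.clip(d[k-1:k+2],0,None); pts.append([u,lo+k+.5+((np.arange(-1,2)*w).sum()/w.sum())])
    p=onplane(t,pts,z)[:,:2]*1000; v=cv2.fitLine(p.astype(np.float32),cv2.DIST_HUBER,0,.01,.01).ravel(); sl=v[0]/v[1]
    print(nm,"slope yaw",np.degrees(np.arctan(sl)).round(2),"x at y=-130",(v[2]+sl*(-130-v[3])).round(1),"x at 0",(v[2]+sl*(-v[3])).round(1))
E
```

```text
top [[674.3, -93.4], [583.3, -92.4], [672.8, -170.2], [581.4, -167.4]] mid+y [628.8 -92.9] mid-y [ 627.1 -168.8] ctr [ 628.  -130.9] sep 75.9
  yaw sep 1.32 yaw edges [np.float64(0.64), np.float64(1.81)] w 91.0 91.4
scene [[676.8, -94.6], [588.1, -90.9], [674.6, -168.3], [586.8, -166.6]] mid+y [632.4 -92.7] mid-y [ 630.7 -167.4] ctr [ 631.6 -130.1] sep 74.7
  yaw sep 1.3 yaw edges [np.float64(2.38), np.float64(1.13)] w 88.8 87.8
upper slope yaw 1.03 x at y=-130 695.8 x at 0 698.2
lower slope yaw 1.15 x at y=-130 579.4 x at 0 582.0
```

```bash
python3 -m inch '[{"fingers":-1,"delta_pos":[-1,0,0],"twist":[0,0,0]},{"fingers":-1,"delta_pos":[-3,0,0],"twist":[0,0,0]},{"fingers":-1,"delta_pos":[-4,0,0],"twist":[0,0,0]},{"fingers":-1,"delta_pos":[-4,0,0],"twist":[0,0,0]},{"fingers":-1,"delta_pos":[-2,0,0],"twist":[0,0,0]}]';python3 -m inch '[{"fingers":-1,"delta_pos":[0,0.6,3],"twist":[0,0,0]},{"fingers":-1,"delta_pos":[0,0.8,5],"twist":[0,0,0]},{"fingers":-1,"delta_pos":[0,0.8,5],"twist":[0,0,0]},{"fingers":-1,"delta_pos":[0,0.6,4],"twist":[0,0,0]},{"fingers":-1,"delta_pos":[0,0.2,1.6],"twist":[1.2,0,0]}]';python3 -m inch '[{"fingers":-1,"delta_pos":[0,0,0],"twist":[0,0,0]},{"fingers":-1,"delta_pos":[0,0,0],"twist":[0,0,0]},{"fingers":-1,"delta_pos":[0,0,0],"twist":[0,0,0]}]'; python3 st.py; python3 - <<'E'
from h import *
s=grab("scene","s8");crop(s,195,90,315,230,4.2,"s8c"); t=grab("top","t8"); crop(t,340,110,430,200,6,"t8c")
E
```

```text
time: 15.92
tool_pos: [0.4433, -0.1613, 0.1767]
tool_rot: [0.708, -0.001, 0.706, -0.0]
contact_force: [0.6, -0.8, -0.9]
gripper_width: 0.368
time: 16.55
tool_pos: [0.63, -0.1302, 0.1733]
tool_rot: [0.707, 0.007, 0.707, -0.007]
contact_force: [0.4, -0.4, -1.0]
gripper_width: 0.369
time: 16.92
tool_pos: [0.6279, -0.1311, 0.1738]
tool_rot: [0.707, 0.008, 0.707, -0.007]
contact_force: [0.7, 0.5, -1.2]
gripper_width: 0.367
t 16.93 tcp [ 0.6279 -0.1311  0.1738] F [ 0.7  0.5 -1.2] w 0.367
[[-0.0, 0.021, 1.0], [0.0, 1.0, -0.021], [-1.0, 0.0, -0.0]]
```

View pics/s8c.png

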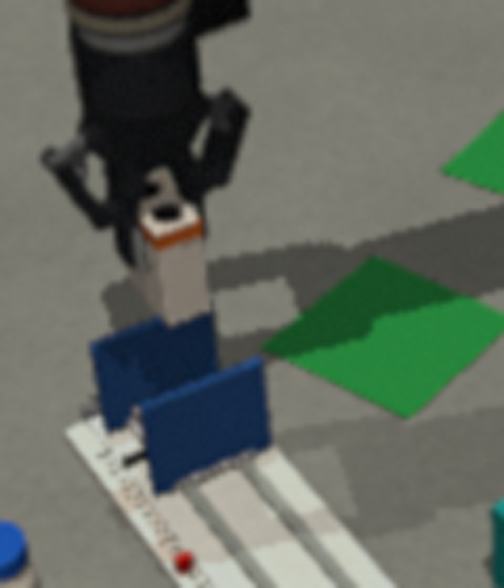

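View pics/t8c.png

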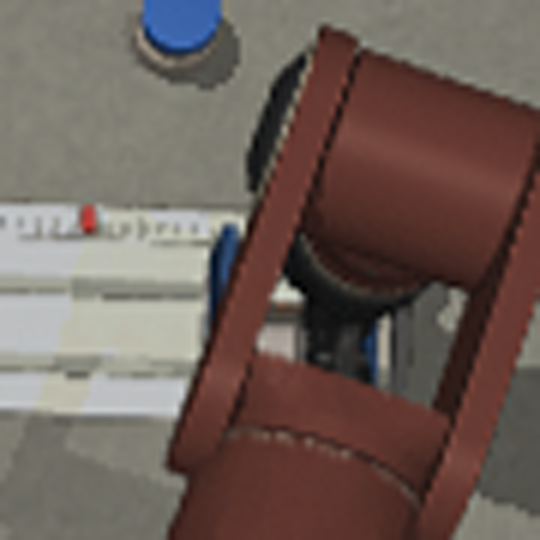

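```bash
python3 -m inch '[{"fingers":-1,"delta_pos":[2,0,0.14],"twist":[0,0,0]},{"fingers":-1,"delta_pos":[2,0,0],"twist":[0,0,0]},{"fingers":-1,"delta_pos":[0,0,0],"twist":[0,0,0]},{"fingers":-1,"delta_pos":[0,0,0],"twist":[0,0,0]},{"fingers":-1,"delta_pos":[0,0,0],"twist":[0,0,0]}]'; python3 st.py; python3 - <<'E'
from h import *
s=grab("scene","s9");crop(s,195,120,275,220,6,"s9c")
hsv=cv2.cvtColor(s["pixels"],cv2.COLOR_BGR2HSV); c=cloud(s)
# cassette +y end face: light pixels in height .105-.165 near
im=s["pixels"].astype(int)
m=(abs(c[...,0]-.63)<.04)&(abs(c[...,1]+.1)<.05)&(c[...,2]>.11)&(c[...,2]<.18)&(im.min(2)>90)
p=c[m]; print(len(p),p.min(0).round(4),p.max(0).round(4)); 
n=p[abs(p[:,2]-.13)<.015]; 
f=n[n[:,1]>np.percentile(n[:,1],98)-.004]; print("end face x ext",np.percentile(f[:,0],[1,50,99]).round(4),"y",np.median(f[:,1]).round(4),len(f))
E
```

```text
time: 17.65
tool_pos: [0.6307, -0.1311, 0.1346]
tool_rot: [0.708, 0.007, 0.707, -0.008]
contact_force: [0.4, 0.2, -0.7]
gripper_width: 0.366
t 17.65 tcp [ 0.6307 -0.1311  0.1346] F [ 0.4  0.2 -0.7] w 0.366
[[0.001, 0.021, 1.0], [-0.0, 1.0, -0.021], [-1.0, -0.0, 0.001]]
212 [ 0.6136 -0.1493  0.1109] [ 0.6502 -0.0978  0.18  ]
end face x ext [0.6196 0.634  0.648 ] y -0.1016 51
```

View pics/s9c.png

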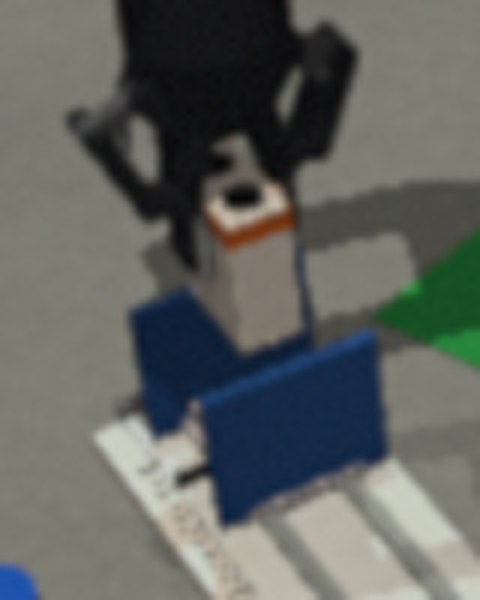

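The scene crop shows the cassette centred between the two plates, just above their tops. Seen against the plates in that view, the offset is about 1 mm in x. I'll correct that and lower it.

```bash
python3 -m inch '[{"fingers":-1,"delta_pos":[1,0,-0.1],"twist":[0,0,0]},{"fingers":-1,"delta_pos":[2,0,0],"twist":[0,0,0]},{"fingers":-1,"delta_pos":[2,0,0],"twist":[0,0,0]},{"fingers":-1,"delta_pos":[1.5,0,0],"twist":[0,0,0]},{"fingers":-1,"delta_pos":[0,0,0],"twist":[0,0,0]}]'; python3 -m inch '[{"fingers":-1,"delta_pos":[0,0,0],"twist":[0,0,0]},{"fingers":-1,"delta_pos":[0,0,0],"twist":[0,0,0]},{"fingers":-1,"delta_pos":[0,0,0],"twist":[0,0,0]}]';python3 st.py
```

```text
time: 18.32
tool_pos: [0.6275, -0.1304, 0.066]
tool_rot: [0.706, 0.008, 0.709, -0.007]
contact_force: [0.6, 0.4, -1.8]
gripper_width: 0.368
time: 18.7
tool_pos: [0.6297, -0.1311, 0.0698]
tool_rot: [0.708, 0.007, 0.707, -0.008]
contact_force: [0.5, -0.5, -1.2]
gripper_width: 0.365
t 18.7 tcp [ 0.6297 -0.1311  0.0698] F [ 0.5 -0.5 -1.2] w 0.365
[[0.002, 0.021, 1.0], [-0.0, 1.0, -0.021], [-1.0, -0.0, 0.002]]
```

```bash
python3 -m inch '[{"fingers":-1,"delta_pos":[0.5,0,0],"twist":[0,0,0]},{"fingers":-1,"delta_pos":[0.5,0,0],"twist":[0,0,0]},{"fingers":-1,"delta_pos":[0,0,0],"twist":[0,0,0]},{"fingers":-1,"delta_pos":[0,0,0],"twist":[0,0,0]}]';  python3 -m inch '[{"fingers":-1,"delta_pos":[0.5,0,0],"twist":[0,0,0]},{"fingers":-1,"delta_pos":[0,0,0],"twist":[0,0,0]},{"fingers":-1,"delta_pos":[0,0,0],"twist":[0,0,0]}]';python3 st.py
```

```text
time: 19.2
tool_pos: [0.6291, -0.1309, 0.0586]
tool_rot: [0.707, 0.007, 0.707, -0.007]
contact_force: [0.5, 0.0, -2.0]
gripper_width: 0.367
time: 19.58
tool_pos: [0.6291, -0.1309, 0.0537]
tool_rot: [0.707, 0.007, 0.707, -0.007]
contact_force: [-0.0, -0.7, -0.4]
gripper_width: 0.369
t 19.57 tcp [ 0.6291 -0.1309  0.0537] F [-0.  -0.7 -0.4] w 0.369
[[-0.0, 0.021, 1.0], [0.0, 1.0, -0.021], [-1.0, 0.0, -0.0]]
```

No contact with the lips so far (force −0.4 N). About 3 mm remain.

```bash
python3 -m inch '[{"fingers":-1,"delta_pos":[0.2,0,0],"twist":[0,0,0]},{"fingers":-1,"delta_pos":[0,0,0],"twist":[0,0,0]}]';  python3 -m inch '[{"fingers":-1,"delta_pos":[0.1,0,0],"twist":[0,0,0]},{"fingers":-1,"delta_pos":[0,0,0],"twist":[0,0,0]}]';python3 st.py
```

```text
time: 19.82
tool_pos: [0.629, -0.1309, 0.0516]
tool_rot: [0.707, 0.007, 0.707, -0.007]
contact_force: [-0.5, -0.1, -0.5]
gripper_width: 0.366
time: 20.08
tool_pos: [0.6293, -0.131, 0.051]
tool_rot: [0.707, 0.007, 0.707, -0.007]
contact_force: [0.0, -0.2, 0.7]
gripper_width: 0.368
t 20.07 tcp [ 0.6293 -0.131   0.051 ] F [ 0.  -0.2  0.7] w 0.368
[[0.0, 0.021, 1.0], [-0.0, 1.0, -0.021], [-1.0, -0.0, 0.0]]
```

```bash
python3 -m inch '[{"fingers":-1,"delta_pos":[0.05,0,0],"twist":[0,0,0]},{"fingers":-1,"delta_pos":[0,0,0],"twist":[0,0,0]}]';  python3 st.py
```

```text
time: 20.32
tool_pos: [0.6293, -0.131, 0.051]
tool_rot: [0.707, 0.007, 0.707, -0.007]
contact_force: [-1.7, -0.2, 4.2]
gripper_width: 0.363
t 20.32 tcp [ 0.6293 -0.131   0.051 ] F [-1.7 -0.2  4.2] w 0.363
[[0.0, 0.021, 1.0], [-0.0, 1.0, -0.021], [-1.0, -0.0, 0.0]]
```

The cassette is seated at exactly the predicted height (TCP 0.051), with 4 N of contact force. I'll release it and lift clear.

```bash
python3 -m inch '[{"fingers":0.4,"delta_pos":[0,0,0],"twist":[0,0,0]},{"fingers":0.4,"delta_pos":[0,0,0],"twist":[0,0,0]},{"fingers":0.4,"delta_pos":[0,0,0],"twist":[0,0,0]},{"fingers":0.4,"delta_pos":[0,0,0],"twist":[0,0,0]}]';  python3 -m inch '[{"fingers":0.4,"delta_pos":[-1,0,0],"twist":[0,0,0]},{"fingers":0.4,"delta_pos":[-3,0,0],"twist":[0,0,0]},{"fingers":0.4,"delta_pos":[-5,0,0],"twist":[0,0,0]},{"fingers":0.4,"delta_pos":[-5,0,0],"twist":[0,0,0]},{"fingers":0.4,"delta_pos":[0,0,0],"twist":[0,0,0]}]';python3 st.py; python3 - <<'E'
from h import *
s=grab("scene","s10");crop(s,195,130,275,230,6,"s10c");t=grab("top","t10")
E
```

```text
time: 20.82
tool_pos: [0.6291, -0.1309, 0.0501]
tool_rot: [0.707, 0.007, 0.707, -0.007]
contact_force: [0.0, 0.2, -0.3]
gripper_width: 0.697
time: 21.45
tool_pos: [0.6325, -0.132, 0.1981]
tool_rot: [0.711, 0.006, 0.703, -0.009]
contact_force: [0.1, -0.4, 0.3]
gripper_width: 0.701
t 21.45 tcp [ 0.6325 -0.132   0.1981] F [ 0.1 -0.4  0.3] w 0.701
[[0.012, 0.021, 1.0], [-0.004, 1.0, -0.021], [-1.0, -0.004, 0.012]]
```

View pics/s10c.png

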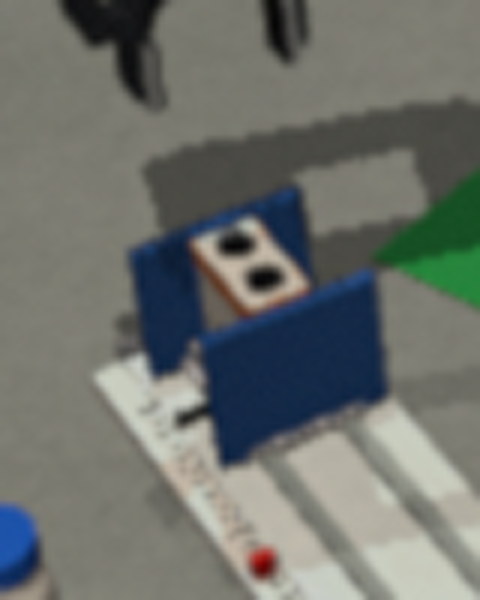

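The cassette is upright and fully down in the pocket, with its top level with the plates. The mark is at about (238.5,223.5) in the scene picture. Now I'll measure how far the pointer is from the mark.

```bash
cat > gap.py <<'E'
from h import *
L=np.array([.021,.9998]); X=np.array([.9998,-.021])
def redc(f,box):
    u0,v0,u1,v1=box; im=f["pixels"][v0:v1,u0:u1].astype(float); w=np.clip(im[...,2]-im[...,:2].max(2)-40,0,None)
    v,u=np.mgrid[v0:v1,u0:u1]; return np.array([(u*w).sum(),(v*w).sum()])/w.sum(), int((w>0).sum())
if __name__=="__main__":
    for n,f,b in(("top",load("top0"),(345,135,365,158)),("scene",load("scene0"),(228,212,250,235)),("top10",load("t10"),(345,135,365,158)),("scene10",load("s10"),(228,212,250,235))):
        m,k=redc(f,b); c=cloud(f)[b[1]:b[3],b[0]:b[2]]; im=f["pixels"][b[1]:b[3],b[0]:b[2]].astype(int); r=(im[...,2]-im[...,:2].max(2))>40
        print(n,"mark px",m.round(2),k,"depth z",np.nanpercentile(c[r][:,2],[10,50,90]).round(3),"pt z.015/.02/.025",[onplane(f,m,z)[0,:2].round(4).tolist() for z in(.015,.02,.025)])
    t=load("top0"); s=load("scene0")
    crop(t,375,140,400,162,24,"tp"); crop(s,218,190,238,210,28,"sp")
    c=cloud(t); print("lane top z",np.nanmedian(c[155:160,310:340,2]).round(4),"scale z",np.nanmedian(c[146:149,300:340,2]).round(4))
E
python3 gap.py
```

```text
top mark px [354.33 145.99] 11 depth z [0.013 0.018 0.026] pt z.015/.02/.025 [[0.6908, -0.0225], [0.6899, -0.0222], [0.6889, -0.022]]
scene mark px [238.27 222.92] 17 depth z [0.015 0.022 0.025] pt z.015/.02/.025 [[0.6903, -0.0272], [0.6922, -0.0226], [0.694, -0.0181]]
top10 mark px [354.34 146.03] 12 depth z [0.008 0.02  0.023] pt z.015/.02/.025 [[0.6907, -0.0225], [0.6897, -0.0222], [0.6888, -0.022]]
scene10 mark px [238.22 222.87] 19 depth z [0.017 0.021 0.025] pt z.015/.02/.025 [[0.6904, -0.0274], [0.6922, -0.0229], [0.694, -0.0183]]
lane top z 0.0111 scale z 0.0089
```

```bash
ls pics/tp.png pics/sp.png
```

```text
pics/sp.png
pics/tp.png
```

View pics/tp.png

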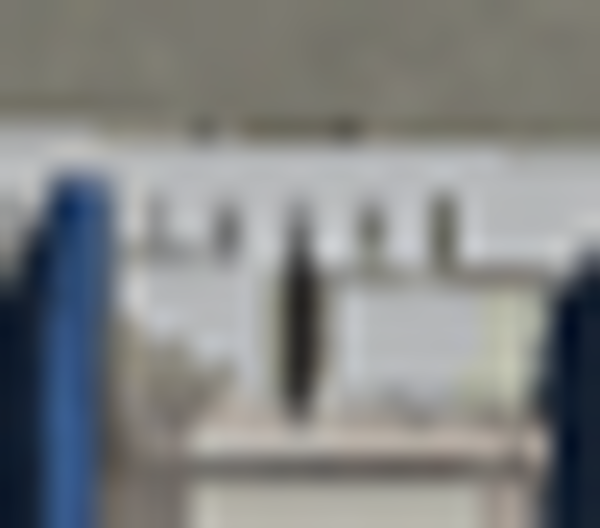

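View pics/sp.png

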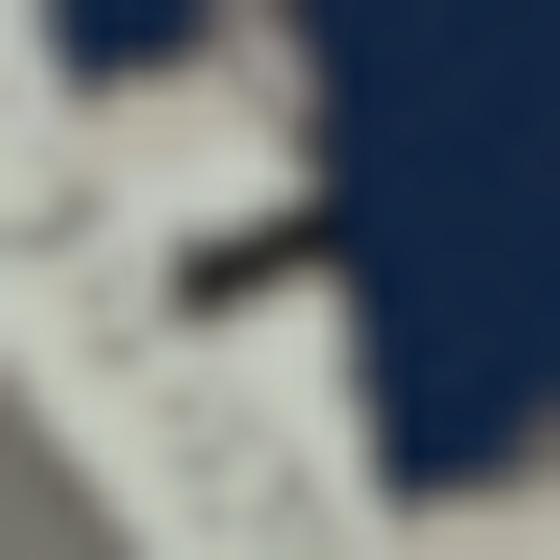

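```bash
python3 - <<'E'
from gap import *
t=load("top0"); s=load("scene0")
g=cv2.cvtColor(t["pixels"],cv2.COLOR_BGR2GRAY).astype(float)
for r in range(149,157):
    row=g[r,383:392]; w=np.clip(np.percentile(row,70)-row-15,0,None); print(r,row.astype(int).tolist(),(np.arange(383,392)*w).sum()/max(w.sum(),1e-6))
pt=onplane(t,[[387.02,150],[387.02,155]],.02)[:,:2]; mt=onplane(t,redc(t,(345,135,365,158))[0],.021)[0,:2]
print("top",pt.round(4).tolist(),mt.round(4),"gap",((mt-pt)@L).round(4))
ps=onplane(s,(np.array([[190,278]])+.5)/28-.5+[218,190],.02)[:,:2]
for z in(.016,.018,.02):
    ms=onplane(s,redc(s,(228,212,250,235))[0],z)[0,:2]; print("scene",ps.round(4).tolist(),z,ms.round(4),"gap",((ms-ps)@L).round(4))
E
```

```text
149 [180, 115, 186, 182, 119, 187, 182, 114, 186] 387.0187265917603
150 [159, 131, 187, 183, 89, 193, 184, 137, 188] 386.6100478468899
151 [177, 175, 185, 147, 47, 122, 147, 134, 146] 387.5620827770361
152 [183, 184, 183, 133, 34, 113, 180, 176, 174] 387.0907441016334
153 [184, 184, 183, 133, 36, 119, 190, 184, 183] 387.06392694063925
154 [186, 185, 184, 134, 37, 117, 187, 183, 183] 387.07699275362324
155 [147, 151, 184, 132, 41, 135, 188, 185, 184] 386.39330543933056
156 [122, 159, 176, 137, 63, 166, 171, 165, 150] 386.0368098159509
top [[0.679, -0.1312], [0.6622, -0.1315]] [ 0.6897 -0.0222] gap [0.1092 0.1099]
scene [[0.6808, -0.1294]] 0.016 [ 0.6907 -0.0263] gap [0.1033]
scene [[0.6808, -0.1294]] 0.018 [ 0.6914 -0.0244] gap [0.1051]
scene [[0.6808, -0.1294]] 0.02 [ 0.6922 -0.0226] gap [0.107]
```

```bash
python3 -m inch '[{"fingers":-1,"delta_pos":[0,-3,0],"twist":[0,0,0]},{"fingers":-1,"delta_pos":[0,-4,0],"twist":[0,0,0]},{"fingers":-1,"delta_pos":[0,-2.5,0],"twist":[0,0,0]},{"fingers":-1,"delta_pos":[0,0,0],"twist":[0,0,0]},{"fingers":-1,"delta_pos":[0,0,0],"twist":[0,0,0]}]'; python3 -m inch '[{"fingers":-1,"delta_pos":[0,0,0],"twist":[0,0,0]},{"fingers":-1,"delta_pos":[0,0,0],"twist":[0,0,0]}]'; python3 st.py
```

```text
time: 22.18
tool_pos: [0.6269, -0.2251, 0.1895]
tool_rot: [0.707, 0.008, 0.707, -0.007]
contact_force: [-0.1, -0.0, 0.0]
gripper_width: 0.0
time: 22.42
tool_pos: [0.6273, -0.2251, 0.1904]
tool_rot: [0.707, 0.007, 0.707, -0.007]
contact_force: [0.2, -0.3, -0.2]
gripper_width: -0.002
t 22.43 tcp [ 0.6273 -0.2251  0.1904] F [ 0.2 -0.3 -0.2] w -0.002
[[0.0, 0.02, 1.0], [0.0, 1.0, -0.02], [-1.0, 0.0, 0.0]]
```

```bash
python3 -m inch '[{"fingers":-1,"delta_pos":[4,0,0],"twist":[0,0,0]},{"fingers":-1,"delta_pos":[4,0,0],"twist":[0,0,0]},{"fingers":-1,"delta_pos":[3.2,0,0],"twist":[0,0,0]},{"fingers":-1,"delta_pos":[2,0,0],"twist":[0,0,0]},{"fingers":-1,"delta_pos":[0,0,0],"twist":[0,0,0]}]'; python3 -m inch '[{"fingers":-1,"delta_pos":[0,0,0],"twist":[0,0,0]},{"fingers":-1,"delta_pos":[0,0,0],"twist":[0,0,0]}]'; python3 st.py; python3 - <<'E'
from h import *
s=grab("scene","s11");crop(s,185,90,275,230,4.2,"s11c");t=grab("top","t11"); crop(t,335,110,445,200,6,"t11c")
E
```

```text
time: 23.05
tool_pos: [0.6261, -0.2251, 0.0566]
tool_rot: [0.706, 0.008, 0.708, -0.007]
contact_force: [-0.4, -0.9, 0.4]
gripper_width: -0.0
time: 23.3
tool_pos: [0.6284, -0.2265, 0.0605]
tool_rot: [0.708, 0.007, 0.706, -0.008]
contact_force: [0.1, 0.0, -0.1]
gripper_width: -0.001
t 23.3 tcp [ 0.6284 -0.2265  0.0605] F [ 0.1  0.  -0.1] w -0.001
[[0.003, 0.021, 1.0], [-0.002, 1.0, -0.021], [-1.0, -0.002, 0.003]]
```

View pics/s11c.png

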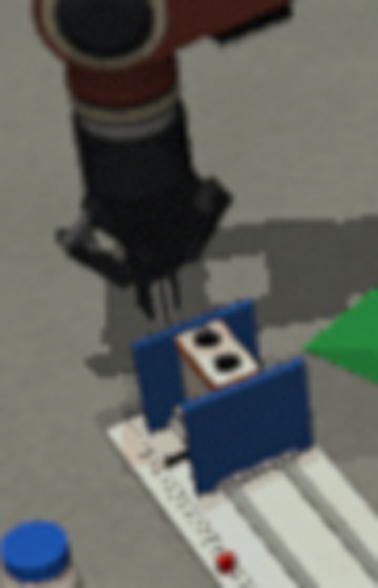

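View pics/t11c.png

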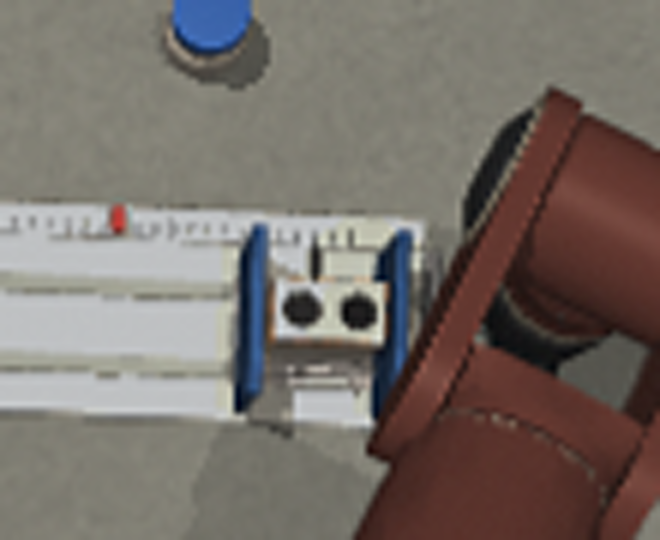

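The top crop shows the pointer at about (387,151) and the mark at about (354.5,146). The cassette is seated and the gripper is behind the −y plate. I'll approach to find contact.

```bash
python3 -m inch '[{"fingers":-1,"delta_pos":[0,1.5,0],"twist":[0,0,0]},{"fingers":-1,"delta_pos":[0,1.5,0],"twist":[0,0,0]},{"fingers":-1,"delta_pos":[0,0,0],"twist":[0,0,0]},{"fingers":-1,"delta_pos":[0,0,0],"twist":[0,0,0]},{"fingers":-1,"delta_pos":[0,0,0],"twist":[0,0,0]}]'; python3 -m inch '[{"fingers":-1,"delta_pos":[0,0.4,0],"twist":[0,0,0]},{"fingers":-1,"delta_pos":[0,0,0],"twist":[0,0,0]}]'; python3 -m inch '[{"fingers":-1,"delta_pos":[0,0.4,0],"twist":[0,0,0]},{"fingers":-1,"delta_pos":[0,0,0],"twist":[0,0,0]}]'; python3 st.py
```

```text
time: 24.02
tool_pos: [0.6278, -0.1961, 0.0583]
tool_rot: [0.707, 0.007, 0.707, -0.007]
contact_force: [-0.0, -0.1, -0.0]
gripper_width: -0.003
time: 24.28
tool_pos: [0.6278, -0.1918, 0.0582]
tool_rot: [0.707, 0.007, 0.707, -0.007]
contact_force: [0.5, -0.3, -0.1]
gripper_width: 0.002
time: 24.52
tool_pos: [0.6279, -0.1876, 0.0583]
tool_rot: [0.707, 0.007, 0.707, -0.007]
contact_force: [-0.5, 0.0, 0.5]
gripper_width: -0.005
t 24.52 tcp [ 0.6279 -0.1876  0.0583] F [-0.5  0.   0.5] w -0.005
[[-0.0, 0.021, 1.0], [0.0, 1.0, -0.021], [-1.0, 0.0, -0.0]]
```

```bash
python3 -m inch '[{"fingers":-1,"delta_pos":[0,0.3,0],"twist":[0,0,0]},{"fingers":-1,"delta_pos":[0,0,0],"twist":[0,0,0]}]'; python3 -m inch '[{"fingers":-1,"delta_pos":[0,0.2,0],"twist":[0,0,0]},{"fingers":-1,"delta_pos":[0,0,0],"twist":[0,0,0]}]'; python3 st.py
```

```text
time: 24.78
tool_pos: [0.628, -0.1847, 0.0583]
tool_rot: [0.707, 0.007, 0.707, -0.007]
contact_force: [-0.7, -0.1, 0.1]
gripper_width: 0.001
time: 25.02
tool_pos: [0.628, -0.1841, 0.0584]
tool_rot: [0.707, 0.007, 0.707, -0.008]
contact_force: [-0.5, -5.1, -1.1]
gripper_width: -0.001
t 25.02 tcp [ 0.628  -0.1841  0.0584] F [-0.5 -5.1 -1.1] w -0.001
[[0.0, 0.021, 1.0], [-0.002, 1.0, -0.021], [-1.0, -0.002, 0.0]]
```

Contact came at TCP y = −0.184, as predicted. Now the main push, at a steady 4 cm/s, with a look partway while in contact.

```bash
for i in 1; do python3 -m inch '[{"fingers":-1,"delta_pos":[0,0.4,0],"twist":[0,0,0]},{"fingers":-1,"delta_pos":[0,0.5,0],"twist":[0,0,0]},{"fingers":-1,"delta_pos":[0,0.5,0],"twist":[0,0,0]},{"fingers":-1,"delta_pos":[0,0.5,0],"twist":[0,0,0]},{"fingers":-1,"delta_pos":[0,0.5,0],"twist":[0,0,0]}]'; done; python3 st.py
```

```text
time: 25.65
tool_pos: [0.6285, -0.1615, 0.0584]
tool_rot: [0.707, 0.006, 0.707, -0.009]
contact_force: [-0.0, -10.0, -2.4]
gripper_width: -0.0
t 25.65 tcp [ 0.6285 -0.1615  0.0584] F [ -0.  -10.   -2.4] w -0.0
[[0.0, 0.021, 1.0], [-0.005, 1.0, -0.021], [-1.0, -0.005, 0.0]]
```

```bash
python3 -m inch '[{"fingers":-1,"delta_pos":[0,0.5,0],"twist":[0,0,0]},{"fingers":-1,"delta_pos":[0,0.5,0],"twist":[0,0,0]},{"fingers":-1,"delta_pos":[0,0.5,0],"twist":[0,0,0]},{"fingers":-1,"delta_pos":[0,0.5,0],"twist":[0,0,0]},{"fingers":-1,"delta_pos":[0,0.5,0],"twist":[0,0,0]}]'; python3 -m inch '[{"fingers":-1,"delta_pos":[0,0.5,0],"twist":[0,0,0]},{"fingers":-1,"delta_pos":[0,0.5,0],"twist":[0,0,0]},{"fingers":-1,"delta_pos":[0,0.5,0],"twist":[0,0,0]},{"fingers":-1,"delta_pos":[0,0.5,0],"twist":[0,0,0]}]';python3 st.py; python3 - <<'E'
from h import *
s=grab("scene","s12");crop(s,195,150,285,240,6,"s12c");t=grab("top","t12"); crop(t,335,130,415,200,8,"t12c")
E
```

```text
time: 26.28
tool_pos: [0.629, -0.1365, 0.0584]
tool_rot: [0.707, 0.006, 0.707, -0.009]
contact_force: [-0.2, -9.2, -2.2]
gripper_width: -0.002
time: 26.78
tool_pos: [0.6294, -0.1165, 0.0584]
tool_rot: [0.707, 0.006, 0.707, -0.009]
contact_force: [-0.9, -9.9, -2.2]
gripper_width: 0.001
t 26.77 tcp [ 0.6294 -0.1165  0.0584] F [-0.9 -9.9 -2.2] w 0.001
[[0.0, 0.021, 1.0], [-0.005, 1.0, -0.021], [-1.0, -0.005, 0.0]]
```

View pics/s12c.png

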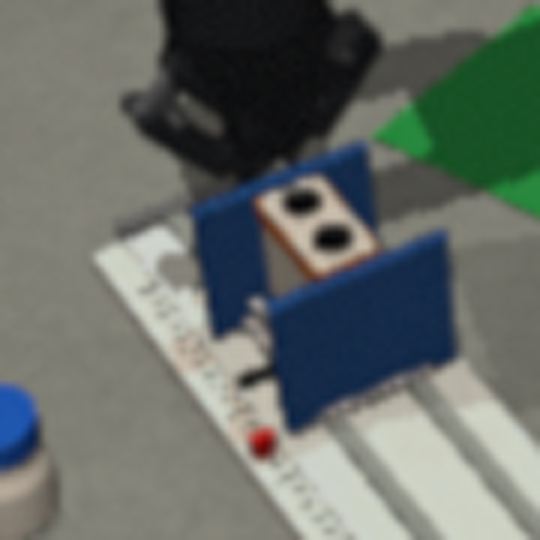

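View pics/t12c.png

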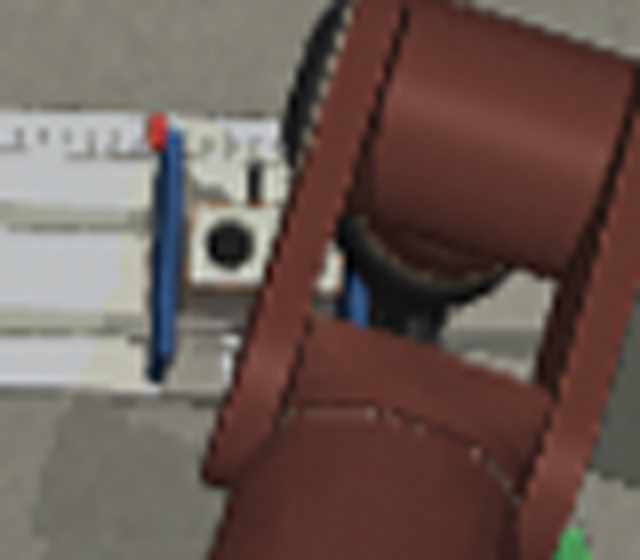

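The scene crop shows the pointer tip at about (235,213) and the mark at about (238.3,223). The top crop shows the pointer at about (366.4,153). I'll compute the gap.

```bash
cat > ptr.py <<'E'
from gap import *
import sys
def ptr_top(f,u0,u1,v0=151,v1=154,shift=0):
    g=cv2.cvtColor(f["pixels"],cv2.COLOR_BGR2GRAY).astype(float); out=[]
    for r in range(v0,v1):
        row=g[r,u0:u1]; w=np.clip(150-row,0,None); out.append([(np.arange(u0,u1)*w).sum()/w.sum(),r])
    return np.array(out)
E
python3 - <<'E'
from ptr import *
t0=load("top0"); mark=onplane(t0,[354.33,146.0],.021)[0,:2]
for n,u0,u1,v0 in(("top0",385,390,151),("t12",364,370,151)):
    f=load(n); g=cv2.cvtColor(f["pixels"],cv2.COLOR_BGR2GRAY); print(n); print(g[148:156,u0-2:u1+2])
    p=ptr_top(f,u0,u1,v0,v0+3); w=onplane(f,p,.02)[:,:2]; print(p.round(2).tolist(),"gap mm",((mark-w)@L*1000).round(1))
s=load("s12")
crop(s,225,203,250,233,20,"s12d")
E
```

```text
top0
[[181 156 184 182 155 185 182 154 185]
 [180 115 186 182 119 187 182 114 186]
 [159 131 187 183  89 193 184 137 188]
 [177 175 185 147  47 122 147 134 146]
 [183 184 183 133  34 113 180 176 174]
 [184 184 183 133  36 119 190 184 183]
 [186 185 184 134  37 117 187 183 183]
 [147 151 184 132  41 135 188 185 184]]
[[387.23, 151.0], [387.12, 152.0], [387.09, 153.0]] gap mm [110.1 109.8 109.9]
t12
[[188 145 154 188 152 186 191 148  92  21]
 [186 152 185 189 151 169 195 180  96  27]
 [188 183 189 161  99  95 153 155 140  35]
 [190 190 191 176  45  80 185 184 183  87]
 [193 191 193 186  31  87 199 191 164  66]
 [145 194 194 186  35  96 197 192 180  61]
 [109 146 195 186  39  96 198 193 159  40]
 [122 126 159 148  76  99 166 143  94  36]]
[[366.4, 151.0], [366.35, 152.0], [366.32, 153.0]] gap mm [41.  40.9 41. ]
```

View pics/s12d.png

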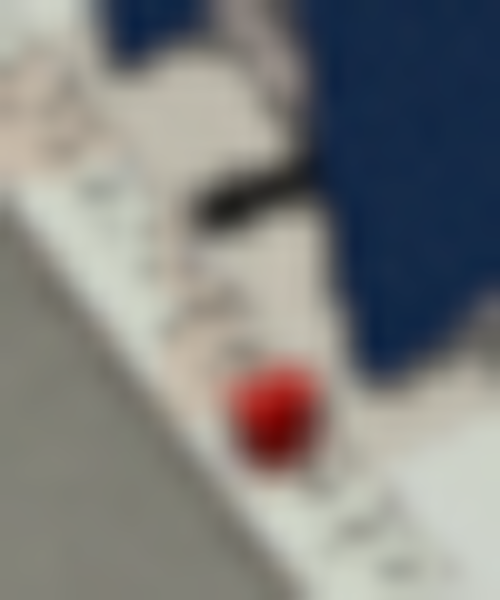

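```bash
python3 -m inch '[{"fingers":-1,"delta_pos":[0,0.5,0],"twist":[0,0,0]},{"fingers":-1,"delta_pos":[0,0.5,0],"twist":[0,0,0]},{"fingers":-1,"delta_pos":[0,0.5,0],"twist":[0,0,0]},{"fingers":-1,"delta_pos":[0,0.5,0],"twist":[0,0,0]},{"fingers":-1,"delta_pos":[0,0.4,0],"twist":[0,0,0]}]';python3 st.py; python3 - <<'E'
from h import *
s=grab("scene","s13");t=grab("top","t13"); crop(t,335,130,415,200,8,"t13c"); crop(s,220,200,255,240,15,"s13d")
t0=load("top0"); print(t0["pixels"][142:151,350:359,2].astype(int)-t0["pixels"][142:151,350:359,:2].max(2))
E
```

```text
time: 27.5
tool_pos: [0.6299, -0.0923, 0.0584]
tool_rot: [0.707, 0.006, 0.707, -0.009]
contact_force: [0.2, -10.1, -1.4]
gripper_width: -0.003
t 27.5 tcp [ 0.6299 -0.0923  0.0584] F [  0.2 -10.1  -1.4] w -0.003
[[-0.0, 0.021, 1.0], [-0.004, 1.0, -0.021], [-1.0, -0.004, -0.0]]
[[  3   2   1   1   2   1   2   2   2]
 [  2   0   0  -1  -3  -2   1   2   2]
 [ -1  -2  -1  15  70  50  -4   2   4]
 [ -4  -5  -5  31 117  85  -9  -3  -2]
 [ -5  -5  -5  40 122  94  -3  -7  -4]
 [ -5  -4   0  49 125  95   1  -6  -3]
 [ -5  -4  -2  17  63  42   4  -5  -3]
 [  3   2   1   3   3   5   3   1  -1]
 [ -2  -1  -3  -3  -2  -2  -2  -2  -3]]
```

View pics/s13d.png

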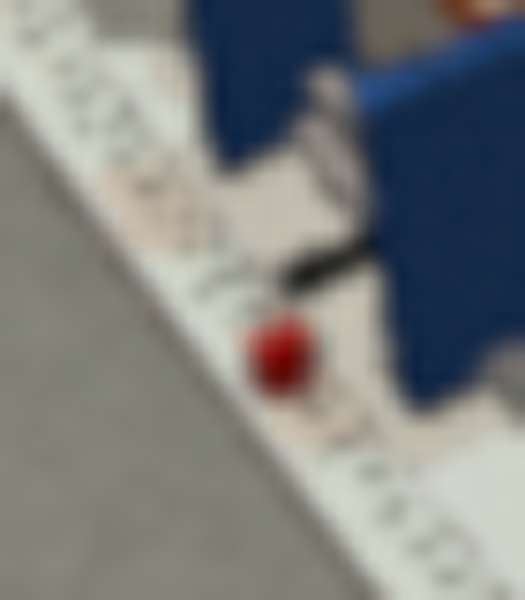

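View pics/t13c.png

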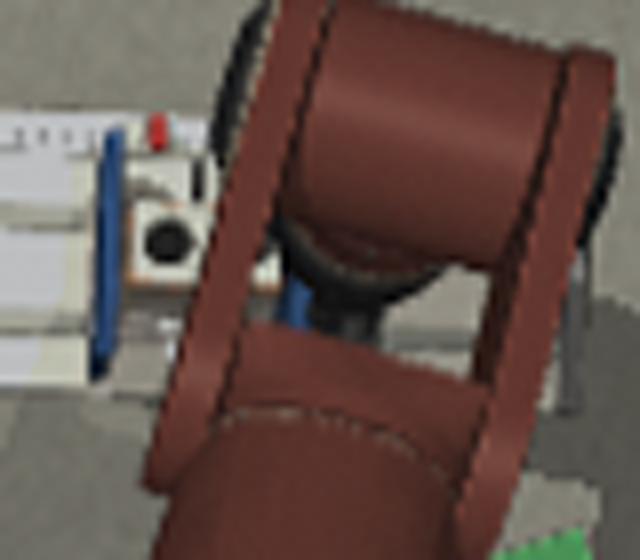

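```bash
python3 - <<'E'
from ptr import *
t0=load("top0"); 
f=load("t13"); g=cv2.cvtColor(f["pixels"],cv2.COLOR_BGR2GRAY); print(g[147:156,355:365])
p=ptr_top(f,357,363,151,154); w=onplane(f,p,.02)[:,:2]
im=f["pixels"].astype(int); r=(im[...,2]-im[...,:2].max(2))[142:151,350:360]; r=np.where(r>8,r,0); mu=(np.arange(350,360)*r.sum(0)).sum()/r.sum(); mv=(np.arange(142,151)*r.sum(1)).sum()/r.sum(); print("mark",mu,mv)
for z in(.016,.023): 
    mark=onplane(f,[mu,mv],z)[0,:2]; print(z,mark.round(4),p.round(2).tolist(),"gap mm",((mark-w)@L*1000).round(1))
# scene: mark and pointer tip
s=load("s13"); m,k=redc(s,(228,212,250,235)); tip=(np.array([[290,280],[355,250]])+.5)/15-.5+[220,200]
w=onplane(s,tip,.02)[:,:2]; print("scene ptr",w.round(4).tolist())
for dz,off in((.0183,.0021),): 
    q=onplane(s,m,dz)[0,:2]; print("scene mark",q.round(4),"gap",((q-w)@L-off).round(4))
E
```

```text
[[ 94 128 164 169 192 160  59  22  44  89]
 [ 77 116 152 158 192 146  57  21  53  91]
 [128 140 151 138 135 126 131  29  76  70]
 [181 182 184 172  75 107 182  21  66  58]
 [190 190 193 184  46 102 195 102  71  67]
 [192 191 192 184  41 102 194  99  53  68]
 [147 194 193 184  27 102 195 107  48  67]
 [108 146 195 182  24 109 192  82  74  65]
 [142 145 175 177 126 152 162  54  72  67]]
mark 354.2130177514793 146.0216962524655
0.016 [ 0.6905 -0.022 ] [[359.96, 151.0], [359.97, 152.0], [359.83, 153.0]] gap mm [19.7 19.9 19.5]
0.023 [ 0.6892 -0.0217] [[359.96, 151.0], [359.97, 152.0], [359.83, 153.0]] gap mm [20.  20.2 19.9]
scene ptr [[0.6821, -0.0379], [0.6684, -0.0379]]
scene mark [ 0.6915 -0.0238] gap [0.0121 0.0125]
```

The top view gives about 17.5 mm short. The scene view gives about 12–15 mm, and it is sensitive to the mark's assumed height, so I weight the top view. I'll push about 6 mm more and then back off.

```bash
python3 -m inch '[{"fingers":-1,"delta_pos":[0,0.3,0],"twist":[0,0,0]},{"fingers":-1,"delta_pos":[0,0.3,0],"twist":[0,0,0]}]';python3 st.py; python3 -m inch '[{"fingers":-1,"delta_pos":[0,-1,0],"twist":[0,0,0]},{"fingers":-1,"delta_pos":[0,-4,0],"twist":[0,0,0]},{"fingers":-1,"delta_pos":[0,-4,0],"twist":[0,0,0]},{"fingers":-1,"delta_pos":[0,0,0],"twist":[0,0,0]},{"fingers":-1,"delta_pos":[0,0,0],"twist":[0,0,0]}]'; python3 st.py; python3 - <<'E'
from h import *
s=grab("scene","s14");t=grab("top","t14"); crop(t,335,130,415,200,8,"t14c"); crop(s,220,200,255,240,15,"s14d")
E
```

```text
time: 27.85
tool_pos: [0.63, -0.0863, 0.0584]
tool_rot: [0.707, 0.006, 0.707, -0.009]
contact_force: [0.2, -8.0, -0.3]
gripper_width: 0.004
t 27.85 tcp [ 0.63   -0.0863  0.0584] F [ 0.2 -8.  -0.3] w 0.004
[[-0.0, 0.021, 1.0], [-0.004, 1.0, -0.021], [-1.0, -0.004, -0.0]]
time: 28.48
tool_pos: [0.6281, -0.1736, 0.0582]
tool_rot: [0.707, 0.008, 0.707, -0.007]
contact_force: [-0.6, -0.7, 0.1]
gripper_width: -0.0
t 28.48 tcp [ 0.6281 -0.1736  0.0582] F [-0.6 -0.7  0.1] w -0.0
[[-0.0, 0.021, 1.0], [0.001, 1.0, -0.021], [-1.0, 0.001, -0.0]]
```

View pics/t14c.png

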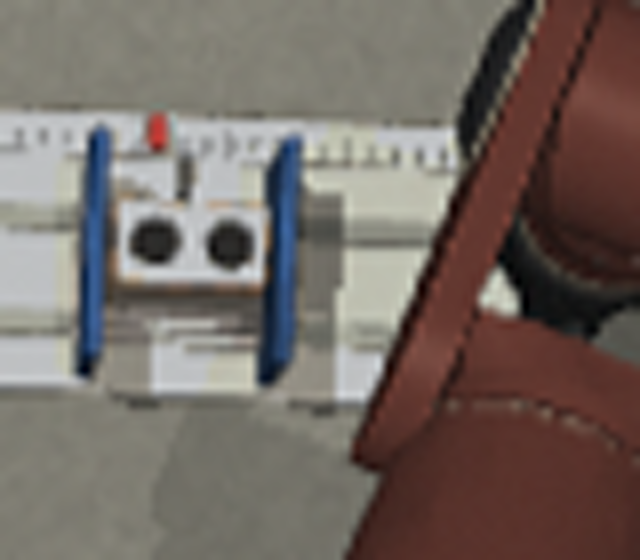

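View pics/s14d.png

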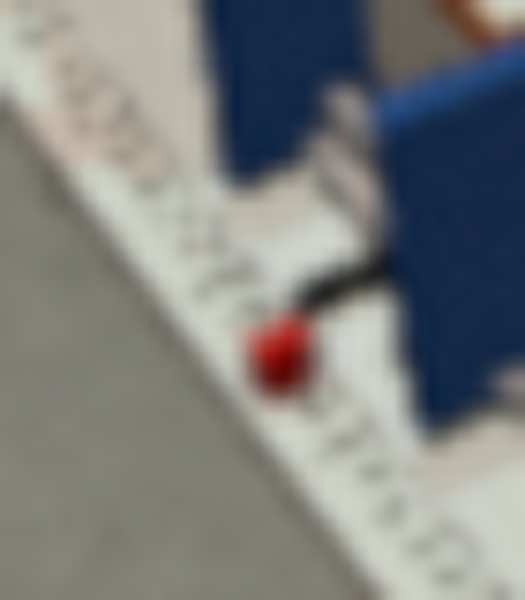

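```bash
cat > g3.py <<'E'
from ptr import *
def topgap(tag,u0,u1):
    f=load(tag); im=f["pixels"].astype(int); g=cv2.cvtColor(f["pixels"],cv2.COLOR_BGR2GRAY).astype(float)
    r=(im[...,2]-im[...,:2].max(2))[142:151,350:359]; r=np.where(r>8,r,0); m=[(np.arange(350,359)*r.sum(0)).sum()/r.sum(),(np.arange(142,151)*r.sum(1)).sum()/r.sum()]
    P=[]
    for v in range(151,154):
        w=np.clip(175-g[v,u0:u1],0,None); P.append([(np.arange(u0,u1)*w).sum()/w.sum(),v])
    print(g[149:155,u0-2:u1+2].astype(int)); 
    w=onplane(f,P,.02)[:,:2]; mk=onplane(f,m,.024)[0,:2]; print(tag,"mark",np.round(m,2),"ptr",np.round(P,2).tolist(),"top gap mm",((mk-w)@L*1000).round(1))
E
python3 - <<'E'
from g3 import *
topgap("t14",355,361); topgap("t13",357,361); topgap("top0",385,389); topgap("t12",364,368)
for n in("top0","t14"):
    f=load(n);c=cloud(f); print(c[144:149,353:356,2].round(3).tolist())
s=load("s14"); c=cloud(s); im=s["pixels"].astype(int); r=im[...,2]-im[...,:2].max(2); print(r[218:231,233:246]); print(c[218:231,233:246,2].round(3))
E
```

```text
[[125 124 137 154 128 112 161 164 186 189]
 [180 184 185 181 102  79 154 190 194 192]
 [194 195 195 189 103  77 155 196 193 192]
 [194 193 194 189 105  77 153 195 192 191]
 [162 195 195 188 105  91 189 195 192 192]
 [138 161 196 185  71  94 199 193 192 193]]
t14 mark [354.21 146.01] ptr [[357.73, 151.0], [357.75, 152.0], [357.55, 153.0]] top gap mm [12.7 12.9 12.4]
[[128 140 151 138 135 126 131  29]
 [181 182 184 172  75 107 182  21]
 [190 190 193 184  46 102 195 102]
 [192 191 192 184  41 102 194  99]
 [147 194 193 184  27 102 195 107]
 [108 146 195 182  24 109 192  82]]
t13 mark [354.21 146.02] ptr [[359.36, 151.0], [359.35, 152.0], [359.33, 153.0]] top gap mm [18.1 18.2 18.3]
[[180 115 186 182 119 187 182 114]
 [159 131 187 183  89 193 184 137]
 [177 175 185 147  47 122 147 134]
 [183 184 183 133  34 113 180 176]
 [184 184 183 133  36 119 190 184]
 [186 185 184 134  37 117 187 183]]
top0 mark [354.21 146.01] ptr [[387.12, 151.0], [387.08, 152.0], [387.06, 153.0]] top gap mm [110.2 110.3 110.3]
[[186 152 185 189 151 169 195 180]
 [188 183 189 161  99  95 153 155]
 [190 190 191 176 
[... 1722 characters left out ...]
 0.011
   0.014  0.009  0.008]
 [ 0.003  0.013  0.01   0.014  0.019  0.019  0.014  0.018  0.01   0.009
   0.009  0.009  0.009]
 [ 0.001  0.007  0.014  0.011  0.015  0.02   0.014  0.012  0.01   0.01
   0.012  0.01   0.007]
 [-0.     0.003  0.007  0.008  0.014  0.015  0.014  0.011  0.012  0.01
   0.009  0.007  0.01 ]
 [ 0.001 -0.002  0.003  0.007  0.011  0.011  0.01   0.01   0.008  0.012
   0.008  0.012  0.009]
 [ 0.003 -0.002 -0.002  0.005  0.007  0.009  0.012  0.013  0.013  0.009
   0.01   0.007  0.006]
 [ 0.002 -0.001  0.002  0.     0.006  0.007  0.01   0.008  0.013  0.01
   0.01   0.008  0.009]
 [-0.003  0.001 -0.     0.001 -0.002  0.009  0.012  0.01   0.009  0.008
   0.011  0.013  0.008]]
```

```bash
python3 - <<'E'
from g3 import *
for n,(u0,v0,u1,v1) in(("scene0",(222,194,232,204)),("s13",(236,212,248,222)),("s14",(238,214,248,223))):
    s=load(n); g=cv2.cvtColor(s["pixels"],cv2.COLOR_BGR2GRAY); print(n,u0,v0); print(g[v0:v1,u0:u1])
s=load("s14")
for px,z in(((238.6,222.4),.024),((238.2,222.9),.0195),((238.5,221.9),.024)):
    print("mark scene",px,z,onplane(s,px,z)[0,:2].round(4))
E
```

```text
scene0 222 194
[[175 177 177 179 175 157 115  65  38  35]
 [181 181 182 190 192 179 128  67  38  36]
 [187 191 193 196 196 184 151  82  38  35]
 [188 194 187 185 173 138 100  52  32  35]
 [187 183 145 126 103  68  43  33  31  34]
 [176 170 104  55  44  55  84  84  51  33]
 [176 162  99  61  90 122 155 148  84  36]
 [176 163 137 128 157 180 190 177 106  46]
 [159 179 181 176 187 195 197 181 119  53]
 [182 187 183 181 188 195 196 181 121  57]]
s13 236 212
[[174 183 186 187 174 133 117 123  82  44  38  38]
 [188 187 188 188 184 163 129 112  82  49  39  38]
 [188 187 188 189 189 185 165 122  74  45  37  40]
 [188 188 189 188 181 178 162 111  54  37  36  38]
 [181 186 183 168 136 119  97  59  35  33  38  39]
 [159 167 150 109  67  49  44  61  79  53  36  40]
 [158 151 115  60  34  60  97 129 144  89  40  38]
 [182 165 127  86  97 129 166 180 172 103  44  38]
 [166 146 141 130 155 177 188 192 174 103  46  38]
 [172 140 122 112 144 178 191 191 173 106  49  37]]
s14 238 214
[[186 188 192 195 179 146 125  91  54  37]
 [192 199 203 206 200 170 117  79  49  37]
 [203 207 208 207 198 175 113  62  42  37]
 [206 205 197 182 149 124  74  34  32  37]
 [199 186 145 106  72  55  42  42  35  34]
 [185 143  79  39  50  85 104 107  66  39]
 [159 115  64  83 122 166 180 170 104  46]
 [134  99 102 154 181 200 205 188 114  50]
 [ 95  78 108 162 199 208 208 188 113  48]]
mark scene (238.6, 222.4) 0.024 [ 0.6919 -0.0202]
mark scene (238.2, 222.9) 0.0195 [ 0.6921 -0.0232]
mark scene (238.5, 221.9) 0.024 [ 0.6913 -0.0221]
```

```bash
python3 - <<'E'
from g3 import *
for n,P in(("scene0",[[224.7,199.4],[226.5,198.7]]),("s13",[[239.6,217.8],[241,217.1]]),("s14",[[240.4,219.5],[241.8,218.7]])):
    f=load(n); w=onplane(f,P,.02)[:,:2]; print(n,w.round(4).tolist(),"proj",(w@L).round(4))
print("mark proj", np.array([.6915,-.0212])@L)
f=load("t14"); print("top ptr",(onplane(f,[357.7,152],.02)[0,:2]@L).round(4),"mark",(onplane(f,[354.21,146.01],.024)[0,:2]@L).round(4))
E
```

```text
scene0 [[0.6797, -0.1289], [0.6741, -0.1286]] proj [-0.1146 -0.1144]
s13 [[0.6797, -0.0381], [0.6752, -0.0383]] proj [-0.0238 -0.0241]
s14 [[0.681, -0.031], [0.6763, -0.0315]] proj [-0.0166 -0.0173]
mark proj -0.00667426
top ptr -0.0199 mark -0.0071
```

The estimates of the remaining gap are about 12 mm from the top view (and from the TCP travel) and about 10.5 mm from the scene view. The cassette is still seated and nothing touches the carriage. Now for small taps, rechecking from above after each one.

```bash
python3 -m inch '[{"fingers":-1,"delta_pos":[0,4,0],"twist":[0,0,0]},{"fingers":-1,"delta_pos":[0,3.5,0],"twist":[0,0,0]},{"fingers":-1,"delta_pos":[0,0,0],"twist":[0,0,0]},{"fingers":-1,"delta_pos":[0,0,0],"twist":[0,0,0]},{"fingers":-1,"delta_pos":[0,0,0],"twist":[0,0,0]}]';python3 st.py
```

```text
time: 29.2
tool_pos: [0.6299, -0.0995, 0.0584]
tool_rot: [0.707, 0.007, 0.707, -0.008]
contact_force: [-0.3, 0.1, -0.8]
gripper_width: 0.003
t 29.2 tcp [ 0.6299 -0.0995  0.0584] F [-0.3  0.1 -0.8] w 0.003
[[0.0, 0.021, 1.0], [-0.0, 1.0, -0.021], [-1.0, -0.0, 0.0]]
```

```bash
python3 -m inch '[{"fingers":-1,"delta_pos":[0,0.9,0],"twist":[0,0,0]},{"fingers":-1,"delta_pos":[0,0.3,0],"twist":[0,0,0]},{"fingers":-1,"delta_pos":[0,0.3,0],"twist":[0,0,0]},{"fingers":-1,"delta_pos":[0,0.3,0],"twist":[0,0,0]},{"fingers":-1,"delta_pos":[0,0,0],"twist":[0,0,0]}]';python3 st.py
```

```text
time: 29.82
tool_pos: [0.6301, -0.083, 0.0583]
tool_rot: [0.707, 0.006, 0.707, -0.009]
contact_force: [-0.6, -6.9, -0.7]
gripper_width: 0.001
t 29.82 tcp [ 0.6301 -0.083   0.0583] F [-0.6 -6.9 -0.7] w 0.001
[[-0.0, 0.021, 1.0], [-0.004, 1.0, -0.021], [-1.0, -0.004, -0.0]]
```

```bash
python3 -m inch '[{"fingers":-1,"delta_pos":[0,-1,0],"twist":[0,0,0]},{"fingers":-1,"delta_pos":[0,-3,0],"twist":[0,0,0]},{"fingers":-1,"delta_pos":[0,-1,0],"twist":[0,0,0]},{"fingers":-1,"delta_pos":[0,0,0],"twist":[0,0,0]}]'; python3 -m inch '[{"fingers":-1,"delta_pos":[0,0,0],"twist":[0,0,0]}]'; python3 st.py; python3 - <<'E'
from g3 import *
s=grab("scene","s15");t=grab("top","t15"); crop(t,345,135,375,165,20,"t15c"); crop(s,220,200,255,240,15,"s15d")
topgap("t15",355,360)
g=cv2.cvtColor(s["pixels"],cv2.COLOR_BGR2GRAY);print(g[214:224,236:248])
E
```

```text
time: 30.32
tool_pos: [0.6291, -0.1313, 0.0583]
tool_rot: [0.707, 0.008, 0.707, -0.008]
contact_force: [0.8, 0.6, 0.5]
gripper_width: -0.001
time: 30.45
tool_pos: [0.6291, -0.1302, 0.0582]
tool_rot: [0.707, 0.007, 0.707, -0.007]
contact_force: [0.3, 0.2, -0.0]
gripper_width: -0.0
t 30.45 tcp [ 0.6291 -0.1302  0.0582] F [ 0.3  0.2 -0. ] w -0.0
[[-0.0, 0.02, 1.0], [0.001, 1.0, -0.02], [-1.0, 0.001, -0.0]]
[[125 124 132 122  98 150 155 159 184]
 [179 184 182 139  51 134 184 185 191]
 [194 195 190 112  50 128 197 191 190]
 [194 195 187  98  61 129 197 190 190]
 [160 195 187 104  59 128 196 191 190]
 [146 195 187 103  52 126 194 191 191]]
t15 mark [354.21 146.01] ptr [[356.93, 151.0], [356.87, 152.0], [356.9, 153.0]] top gap mm [10.  10.  10.2]
[[173 175 185 189 187 182 165 139 122 108  63  36]
 [187 187 187 187 187 187 184 167 133 111  64  36]
 [179 186 188 188 188 189 189 182 153 107  55  36]
 [153 175 187 189 189 188 179 164 128  87  48  36]
 [147 164 184 187 179 164 130  98  65  46  35  37]
 [168 171 182 177 134  96  62  35  33  46  51  44]
 [155 149 165 159  94  40  34  60  95 113 102  62]
 [170 147 137 117  72  74 106 136 169 176 150  82]
 [158 119  96  77  80 122 178 196 204 202 172  92]
 [141  88  63  53  79 139 197 210 209 199 161  84]]
```

View pics/t15c.png

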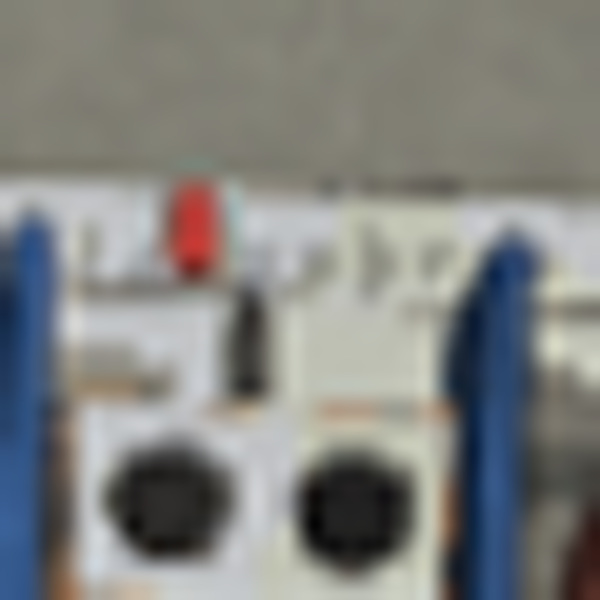

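View pics/s15d.png

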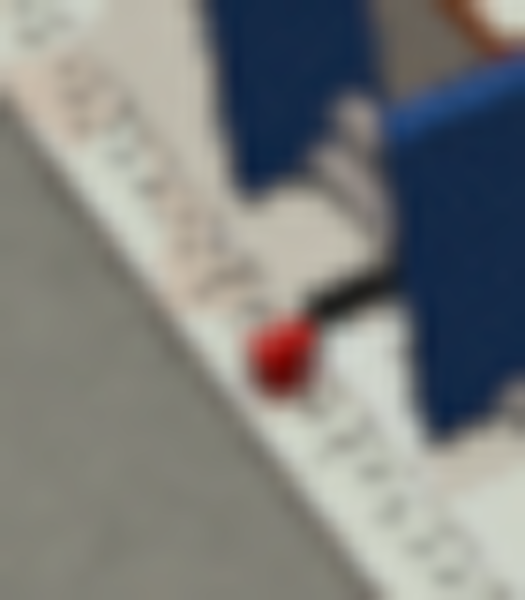

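The top crop shows the pointer at column 356.9 and the mark at 354.2, so about 10 mm remain. Fitting all readings against TCP travel, level should come at a contact TCP y ≈ −0.0743 from the top view, or −0.0758 from the scene view. Next tap is about 3.5 mm.

```bash
python3 -m inch '[{"fingers":-1,"delta_pos":[0,2,0],"twist":[0,0,0]},{"fingers":-1,"delta_pos":[0,1.7,0],"twist":[0,0,0]},{"fingers":-1,"delta_pos":[0,0,0],"twist":[0,0,0]},{"fingers":-1,"delta_pos":[0,0,0],"twist":[0,0,0]},{"fingers":-1,"delta_pos":[0,0,0],"twist":[0,0,0]}]';python3 st.py
```

```text
time: 31.18
tool_pos: [0.6299, -0.0942, 0.0583]
tool_rot: [0.707, 0.007, 0.707, -0.008]
contact_force: [-1.1, 0.4, 0.4]
gripper_width: 0.001
t 31.18 tcp [ 0.6299 -0.0942  0.0583] F [-1.1  0.4  0.4] w 0.001
[[0.0, 0.021, 1.0], [-0.0, 1.0, -0.021], [-1.0, -0.0, 0.0]]
```

```bash
python3 -m inch '[{"fingers":-1,"delta_pos":[0,0.8,0],"twist":[0,0,0]},{"fingers":-1,"delta_pos":[0,0.3,0],"twist":[0,0,0]},{"fingers":-1,"delta_pos":[0,0.3,0],"twist":[0,0,0]},{"fingers":-1,"delta_pos":[0,0.2,0],"twist":[0,0,0]},{"fingers":-1,"delta_pos":[0,0,0],"twist":[0,0,0]}]';python3 st.py; python3 -m inch '[{"fingers":-1,"delta_pos":[0,-1,0],"twist":[0,0,0]},{"fingers":-1,"delta_pos":[0,-3,0],"twist":[0,0,0]},{"fingers":-1,"delta_pos":[0,-1,0],"twist":[0,0,0]},{"fingers":-1,"delta_pos":[0,0,0],"twist":[0,0,0]}]'; python3 - <<'E'
from g3 import *
s=grab("scene","s16");t=grab("top","t16"); crop(t,345,135,375,165,20,"t16c"); crop(s,220,200,255,240,15,"s16d")
topgap("t16",353,359)
E
```

```text
time: 31.8
tool_pos: [0.6302, -0.08, 0.0583]
tool_rot: [0.707, 0.006, 0.707, -0.009]
contact_force: [-0.3, -8.1, -1.3]
gripper_width: -0.003
t 31.8 tcp [ 0.6302 -0.08    0.0583] F [-0.3 -8.1 -1.3] w -0.003
[[-0.0, 0.021, 1.0], [-0.004, 1.0, -0.021], [-1.0, -0.004, 0.0]]
time: 32.3
tool_pos: [0.6292, -0.1283, 0.0583]
tool_rot: [0.707, 0.008, 0.707, -0.008]
contact_force: [0.1, 0.6, -0.1]
gripper_width: -0.003
[[122 123 125 121 100  99 161 141 153 159]
 [177 177 180 181 135  65 161 182 181 183]
 [194 194 195 192 145  53 137 195 192 190]
 [196 195 193 190 144  49 129 195 191 190]
 [156 163 195 192 143  44 127 195 191 189]
 [129 116 162 187 108  77 182 192 190 191]]
t16 mark [354.21 146.02] ptr [[356.04, 151.0], [356.07, 152.0], [356.08, 153.0]] top gap mm [7.1 7.3 7.5]
```

View pics/t16c.png

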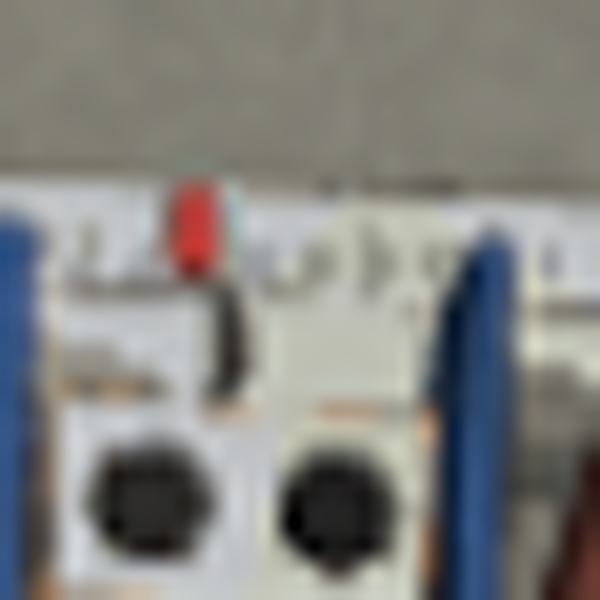

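View pics/s16d.png

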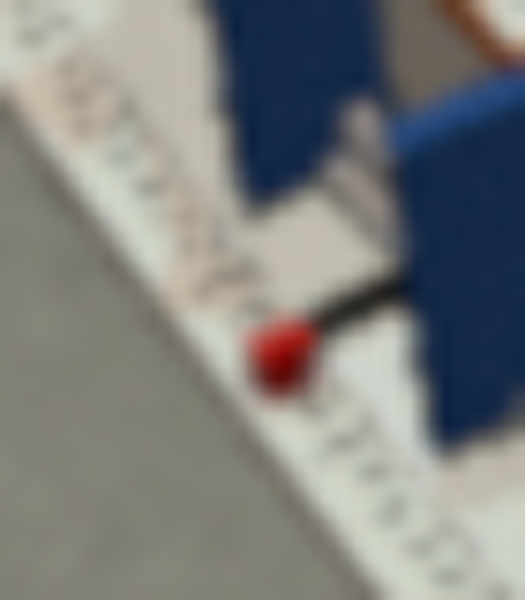

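The top view gives 7.3 mm left. I'll check the scene view by projecting the mark's visible faces at the top-view position and comparing with the red blob. The pointer tip gets the same check.

```bash
python3 - <<'E'
from g3 import *
def proj(f,P):
    P=np.atleast_2d(P); T=np.linalg.inv(f["pose"]); rv=cv2.Rodrigues(T[:3,:3])[0]
    return cv2.projectPoints(P.astype(float),rv,T[:3,3],f["K"],np.array([float(f["k1"]),0,0,0,0]))[0].reshape(-1,2)
s=load("s16");t=load("t16")
yl=-.0074; 
for nm,f in(("scene",s),("top",t)):
  for z0 in(.010,):
    for xl in(.690,):
        c=np.array([xl,yl-.021*xl]) # world with proj yl
        def P(a,b,h): 
            q=c+X*a+L*b; return [q[0],q[1],z0+h]
        faces={"top":P(0,0,.014),"+y":P(0,.004,.007),"+x":P(.006,0,.007),"-x":P(-.006,0,.007)}
        print(nm,{k:proj(f,v)[0].round(2).tolist() for k,v in faces.items()},"corners top",proj(f,[P(a,b,.014) for a in(-.006,.006) for b in(-.004,.004)]).round(1).tolist(),"bottom",proj(f,[P(a,b,0) for a in(-.006,.006) for b in(-.004,.004)]).round(1).tolist())
    # pointer line at carriage y for gap 7
    for gp in(.005,.007):
        print("ptr gap",gp,[proj(f,[x,yl-gp-.021*x,.02])[0].round(2).tolist() for x in(.681,.675)])
g=cv2.cvtColor(s["pixels"],cv2.COLOR_BGR2GRAY); print(g[214:224,238:248]); 
im=s["pixels"].astype(int); print((im[...,2]-im[...,:2].max(2))[219:229,234:244]); print(redc(s,(228,212,250,235)))
E
```

```text
scene {'top': [238.94, 221.75], '+y': [239.86, 224.38], '+x': [237.25, 224.37], '-x': [241.14, 222.65]} corners top [[240.2, 220.0], [241.6, 221.8], [236.3, 221.7], [237.6, 223.5]] bottom [[240.7, 223.5], [242.1, 225.3], [236.9, 225.2], [238.2, 227.0]]
ptr gap 0.005 [[241.14, 220.4], [243.07, 219.55]]
ptr gap 0.007 [[240.8, 219.97], [242.73, 219.12]]
top {'top': [354.3, 145.72], '+y': [352.99, 146.07], '+x': [354.26, 144.35], '-x': [354.1, 147.9]} corners top [[355.4, 147.6], [353.0, 147.4], [355.6, 144.0], [353.2, 143.9]] bottom [[355.2, 148.3], [352.8, 148.2], [355.3, 144.8], [353.0, 144.7]]
ptr gap 0.005 [[355.61, 148.65], [355.53, 150.43]]
ptr gap 0.007 [[356.21, 148.67], [356.13, 150.45]]
[[163 177 185 183 164 140 128 125  82  44]
 [185 188 188 187 184 165 134 121  89  51]
 [189 188 188 188 188 183 164 129  92  54]
 [188 188 188 189 189 186 174 144  89  45]
 [184 189 189 186 179 165 130  94  53  34]
 [183 189 181 165 130  97  60  35  31  31]
 [165 171 145 102  62  41  51  84  87  57]
 [137 122  90  52  60  94 123 165 160 103]
 [ 96  77  73  87 129 168 184 200 189 123]
 [ 61  51  75 124 178 201 206 208 191 118]]
[[ 11  11  10   6   4   4   3   4   3   2]
 [  8   8   5   7  12  12   5   1   1   1]
 [ -2   0   8  26  55  67  49  16   0   2]
 [ -6   3  40  83 113 126 103  26   1   1]
 [ -4   0  37 107 129 110  68  15  -1  -3]
 [ -2  -2  22  72 101  84  45  14   0  -5]
 [  0   0  14  43  71  59  30  12   1  -4]
 [  2   1   5  21  31  25  12   3   1  -1]
 [  2   4   3   4   6   3   2   0  -3  -3]
 [  0   2   2  -2  -2  -3  -3  -5  -4  -3]]
(array([238.40653595, 222.84444444]), 18)
```

The projected mark matches the red blob within about 0.5 px. The pointer's shadow falls on its −y side, so it inflates the top-view gap and shifts the scene view the other way. Together they put the true gap near 6 mm, with level at a contact TCP y ≈ −0.074. Next tap takes the TCP to about −0.077.

```bash
python3 -m inch '[{"fingers":-1,"delta_pos":[0,2,0],"twist":[0,0,0]},{"fingers":-1,"delta_pos":[0,1.7,0],"twist":[0,0,0]},{"fingers":-1,"delta_pos":[0,0,0],"twist":[0,0,0]},{"fingers":-1,"delta_pos":[0,0,0],"twist":[0,0,0]},{"fingers":-1,"delta_pos":[0,0,0],"twist":[0,0,0]}]';python3 st.py
```

```text
time: 33.02
tool_pos: [0.63, -0.0912, 0.0584]
tool_rot: [0.707, 0.007, 0.707, -0.007]
contact_force: [-1.2, -0.0, -0.3]
gripper_width: 0.002
t 33.02 tcp [ 0.63   -0.0912  0.0584] F [-1.2 -0.  -0.3] w 0.002
[[0.0, 0.021, 1.0], [-0.0, 1.0, -0.021], [-1.0, -0.0, 0.0]]
```

```bash
python3 -m inch '[{"fingers":-1,"delta_pos":[0,0.8,0],"twist":[0,0,0]},{"fingers":-1,"delta_pos":[0,0.3,0],"twist":[0,0,0]},{"fingers":-1,"delta_pos":[0,0.3,0],"twist":[0,0,0]},{"fingers":-1,"delta_pos":[0,0.2,0],"twist":[0,0,0]},{"fingers":-1,"delta_pos":[0,0,0],"twist":[0,0,0]}]';python3 st.py; python3 -m inch '[{"fingers":-1,"delta_pos":[0,-1,0],"twist":[0,0,0]},{"fingers":-1,"delta_pos":[0,-3,0],"twist":[0,0,0]},{"fingers":-1,"delta_pos":[0,-1,0],"twist":[0,0,0]},{"fingers":-1,"delta_pos":[0,0,0],"twist":[0,0,0]}]'; python3 - <<'E'
from g3 import *
s=grab("scene","s17");t=grab("top","t17"); crop(t,345,135,375,165,20,"t17c"); crop(s,220,200,255,240,15,"s17d")
topgap("t17",353,358)
g=cv2.cvtColor(s["pixels"],cv2.COLOR_BGR2GRAY);print(g[215:226,238:248])
E
```

```text
time: 33.65
tool_pos: [0.6302, -0.077, 0.0583]
tool_rot: [0.707, 0.006, 0.707, -0.009]
contact_force: [-0.7, -6.3, -0.3]
gripper_width: -0.0
t 33.65 tcp [ 0.6302 -0.077   0.0583] F [-0.7 -6.3 -0.3] w -0.0
[[-0.0, 0.021, 1.0], [-0.004, 1.0, -0.021], [-1.0, -0.004, 0.0]]
time: 34.15
tool_pos: [0.6293, -0.1253, 0.0583]
tool_rot: [0.707, 0.008, 0.707, -0.008]
contact_force: [1.5, 0.2, -0.1]
gripper_width: 0.004
[[122 124 126 118  70 139 159 139 153]
 [177 178 177 138  51 129 189 180 180]
 [194 195 191 137  48 129 196 191 190]
 [194 194 190 142  49 129 196 190 190]
 [162 195 191 144  49 129 196 191 189]
 [136 164 190 140  41 126 196 191 190]]
t17 mark [354.21 146.01] ptr [[355.04, 151.0], [355.06, 152.0], [355.07, 153.0]] top gap mm [3.7 4.  4.1]
[[171 176 185 187 184 165 134 127 112  64]
 [188 188 188 189 188 182 163 138 123  72]
 [188 189 188 188 188 188 184 163 114  57]
 [185 189 189 188 187 184 178 158  97  44]
 [183 189 186 179 171 150 126  97  53  31]
 [164 178 170 136 116  84  56  37  32  38]
 [132 131 124  81  51  42  49  68  90  84]
 [ 93  83  84  63  65  97 116 138 164 147]
 [ 61  52  66  94 133 169 182 193 202 181]
 [ 39  44  77 133 178 201 206 208 209 188]
 [ 50  61 100 154 177 199 208 209 208 187]]
```

View pics/t17c.png

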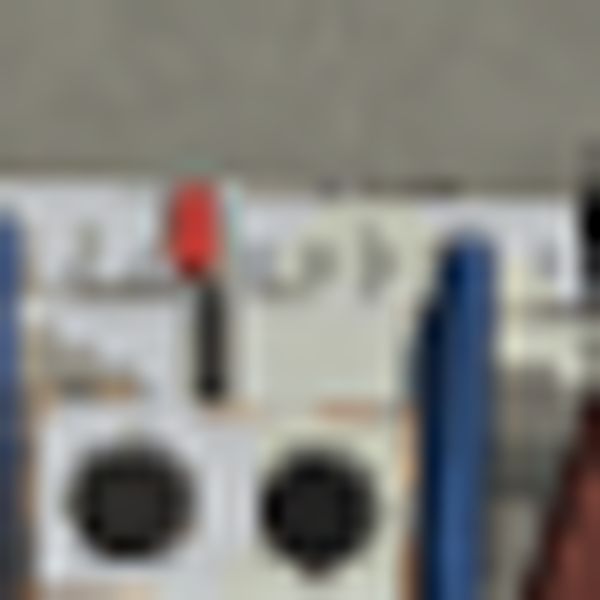

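View pics/s17d.png

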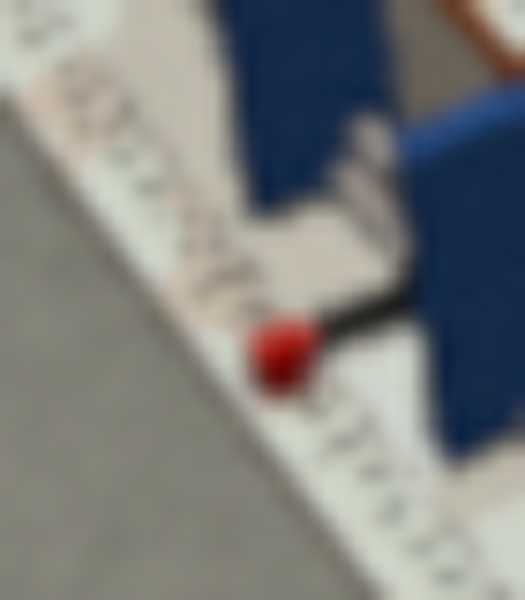

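The pointer core is at column 355.05 against the mark at 354.21. That is 3.9 mm raw, or about 3 mm after the side-face and shadow corrections. Next tap is 2 mm.

```bash
python3 -m inch '[{"fingers":-1,"delta_pos":[0,2,0],"twist":[0,0,0]},{"fingers":-1,"delta_pos":[0,1.7,0],"twist":[0,0,0]},{"fingers":-1,"delta_pos":[0,0,0],"twist":[0,0,0]},{"fingers":-1,"delta_pos":[0,0,0],"twist":[0,0,0]},{"fingers":-1,"delta_pos":[0,0,0],"twist":[0,0,0]}]';python3 st.py
```

```text
time: 34.88
tool_pos: [0.6301, -0.0882, 0.0584]
tool_rot: [0.707, 0.007, 0.707, -0.007]
contact_force: [1.3, 0.6, 0.1]
gripper_width: 0.002
t 34.88 tcp [ 0.6301 -0.0882  0.0584] F [1.3 0.6 0.1] w 0.002
[[0.0, 0.021, 1.0], [-0.0, 1.0, -0.021], [-1.0, -0.0, 0.0]]
```

```bash
python3 -m inch '[{"fingers":-1,"delta_pos":[0,0.8,0],"twist":[0,0,0]},{"fingers":-1,"delta_pos":[0,0.3,0],"twist":[0,0,0]},{"fingers":-1,"delta_pos":[0,0.2,0],"twist":[0,0,0]},{"fingers":-1,"delta_pos":[0,0.2,0],"twist":[0,0,0]},{"fingers":-1,"delta_pos":[0,0,0],"twist":[0,0,0]}]';python3 st.py; python3 -m inch '[{"fingers":-1,"delta_pos":[0,-1,0],"twist":[0,0,0]},{"fingers":-1,"delta_pos":[0,-3,0],"twist":[0,0,0]},{"fingers":-1,"delta_pos":[0,-1,0],"twist":[0,0,0]},{"fingers":-1,"delta_pos":[0,0,0],"twist":[0,0,0]}]'; python3 - <<'E'
from g3 import *
s=grab("scene","s18");t=grab("top","t18"); crop(t,345,135,375,165,20,"t18c"); crop(s,220,200,255,240,15,"s18d")
topgap("t18",352,357)
g=cv2.cvtColor(s["pixels"],cv2.COLOR_BGR2GRAY);print(g[215:226,238:248])
E
```

```text
time: 35.5
tool_pos: [0.6302, -0.075, 0.0583]
tool_rot: [0.707, 0.006, 0.707, -0.009]
contact_force: [0.1, -7.2, -0.9]
gripper_width: 0.002
t 35.5 tcp [ 0.6302 -0.075   0.0583] F [ 0.1 -7.2 -0.9] w 0.002
[[-0.0, 0.021, 1.0], [-0.004, 1.0, -0.021], [-1.0, -0.004, -0.0]]
time: 36.0
tool_pos: [0.6293, -0.1233, 0.0583]
tool_rot: [0.707, 0.008, 0.707, -0.008]
contact_force: [0.4, 0.6, 0.7]
gripper_width: -0.004
[[134 121 125 120  65 111 157 151 140]
 [176 177 181 171  60 119 190 184 179]
 [194 194 196 187  51 108 198 192 190]
 [195 194 195 186  48 102 198 191 190]
 [156 162 197 184  48 101 197 191 190]
 [134 136 165 181  34 108 196 191 190]]
t18 mark [354.21 146.01] ptr [[354.35, 151.0], [354.36, 152.0], [354.37, 153.0]] top gap mm [1.4 1.6 1.8]
[[143 163 176 186 185 167 134 132 126  78]
 [180 186 188 189 189 182 163 139 130  85]
 [187 188 189 188 188 187 183 164 127  83]
 [184 188 188 187 188 190 187 170 130  74]
 [183 189 189 188 188 181 167 131  85  44]
 [164 177 180 177 165 133  99  62  33  29]
 [132 131 135 122  98  62  38  36  62  80]
 [ 93  83  89  78  49  46  68 101 134 147]
 [ 60  51  74  96  96 113 138 173 193 183]
 [ 42  42  78 124 149 176 193 204 208 191]
 [ 50  63  99 152 167 194 207 209 209 190]]
```

View pics/t18c.png

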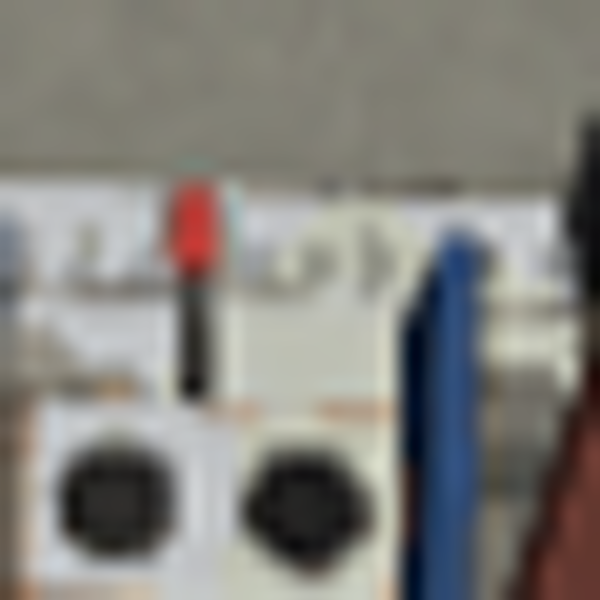

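View pics/s18d.png

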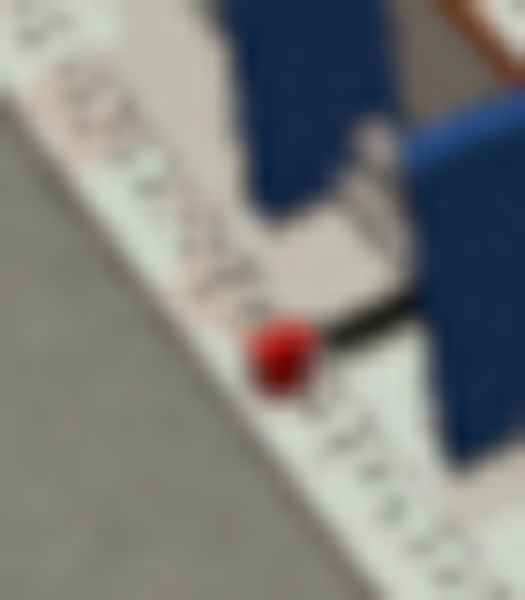

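Raw top-view gap is 1.6 mm, or about 0.3–1.3 mm after corrections, and TCP travel gives 0.7–1.6 mm short. The scene view shows the pointer running straight into the mark. Another tap would risk passing it, so I stop here. I'll retreat and do a last check of everything.

```bash
python3 -m inch '[{"fingers":-1,"delta_pos":[0,-3,0],"twist":[0,0,0]},{"fingers":-1,"delta_pos":[0,-3,0],"twist":[0,0,0]},{"fingers":-1,"delta_pos":[-5,0,0],"twist":[0,0,0]},{"fingers":-1,"delta_pos":[-5,0,0],"twist":[0,0,0]},{"fingers":-1,"delta_pos":[0,0,0],"twist":[0,0,0]}]'; python3 -m inch '[{"fingers":-1,"delta_pos":[0,0,0],"twist":[0,0,0]},{"fingers":-1,"delta_pos":[0,0,0],"twist":[0,0,0]},{"fingers":-1,"delta_pos":[0,0,0],"twist":[0,0,0]}]'; python3 - <<'E'
from g3 import *
s=grab("scene","s19");t=grab("top","t19")
topgap("t19",352,357)
t0=load("top0");s0=load("scene0")
for nm,a,b,boxes in(("top",t0,t,{"jar":(360,102,380,123),"bottle":(334,224,350,238),"tipbox":(203,148,246,182),"teal":(298,192,321,208)}),("scene",s0,s,{"jar":(182,210,208,242),"tipbox":(330,290,386,350),"yellow":(372,185,402,222),"bottle":(320,170,340,202)})):
    for k,(u0,v0,u1,v1) in boxes.items(): print(nm,k,"mean diff",np.abs(a["pixels"][v0:v1,u0:u1].astype(int)-b["pixels"][v0:v1,u0:u1]).mean().round(1))
c=cloud(s); print("cassette top z",np.nanmedian(c[(abs(c[...,0]-.632)<.012)&(abs(c[...,1]+.022)<.025)&(c[...,2]>.05)][:,2]).round(4))
E
```

```text
time: 36.72
tool_pos: [0.6314, -0.1833, 0.1649]
tool_rot: [0.711, 0.006, 0.703, -0.008]
contact_force: [0.5, -0.4, 0.1]
gripper_width: 0.001
time: 37.1
tool_pos: [0.6272, -0.1824, 0.1563]
tool_rot: [0.706, 0.008, 0.708, -0.007]
contact_force: [-0.5, -0.1, -0.5]
gripper_width: -0.0
[[136 122 124 121  66 111 160 157 144]
 [176 178 180 172  60 119 191 187 183]
 [195 195 197 187  53 116 199 194 193]
 [195 194 197 187  54 116 199 194 192]
 [156 163 197 184  53 114 199 194 192]
 [134 137 164 182  43 128 197 193 192]]
t19 mark [354.21 146.01] ptr [[354.33, 151.0], [354.33, 152.0], [354.33, 153.0]] top gap mm [1.3 1.5 1.7]
top jar mean diff 5.5
top bottle mean diff 6.0
top tipbox mean diff 5.9
top teal mean diff 5.2
scene jar mean diff 4.8
scene tipbox mean diff 4.5
scene yellow mean diff 6.6
scene bottle mean diff 5.6
cassette top z 0.0952
```

View pics/s19.png

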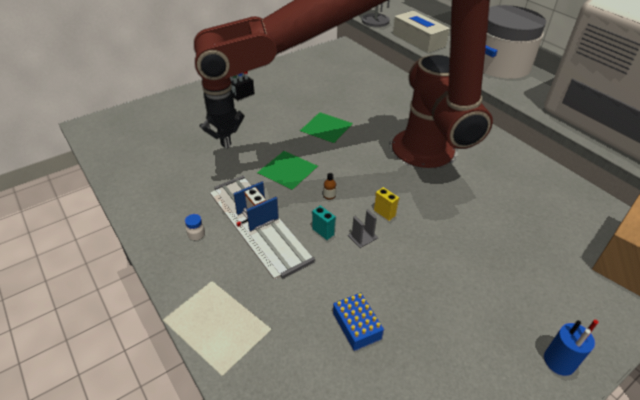

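View pics/t19.png

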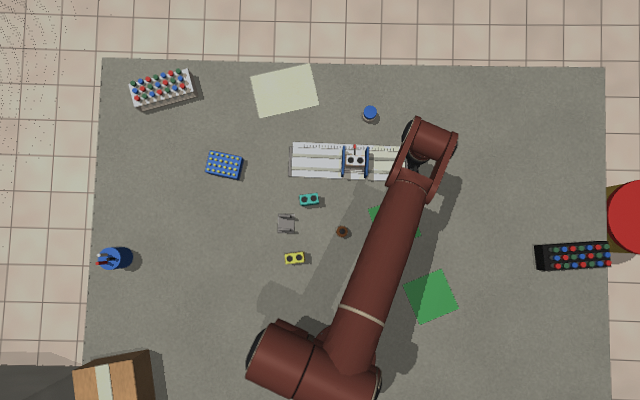

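The final pictures show the cassette seated in the carriage, with its top at z = 0.095, level with the plates. The pointer is at (354.3,152), beside the mark at (354.2,146). The holder is empty, the bottle, jar and tip box have not moved, and the robot is clear. I'll hand in the job.

```bash
python3 -c "
from plant import manip
print(manip.job_done())"
```

```text
the job is handed in; nothing more can be done
None
```

The job is handed in at about 37 s of the 72 s allowed. The pointer finished about 1 mm short of the red mark, but my two camera views disagreed on that distance by a few millimetres.

**What I did:** I lifted the cassette from its holder by its two ends, stood it upright on the farther green mat and let go. I took it again across its narrow width and set it down fully in the carriage pocket. I pushed the carriage by its −y plate, backed off about 11–12 mm short of the mark, and finished with four small taps of 2–3.3 mm.

**Last checks:**
- **Cassette:** its top reads z = 0.095 m, level with the plates, so it is fully seated.
- **Bystanders:** the bottle, jar and tip box look unchanged from the first pictures.
- **Forces:** the readings I took stayed at about 10 N or less. The arm finished clear of everything.
- **Pointer, top view and arm travel:** the final top view gives 1.5 mm short raw. Corrected for the mark's side face and the pointer's shadow, that is about 0.3–1.3 mm short. Arm travel gives about 0.7–1.6 mm short.
- **Pointer, scene view:** taken raw, it reads about 2–3 mm past the mark. It had put the pointer about 2.5–3 mm too far forward from the start, probably because of the pointer's shadow and the calibration. Allowing for that, it reads about level. I trusted the top view and did not tap again.

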